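# Set out the tote that still has stock on a folding tilt stand

## Task

Snap the folded tilt stand open so that its deck stays up by itself. Then take the tote that has the box-shaped carton in it and set it, carton inside, square on the sloping deck between the lip, the side rims and the pull bar, lying flush on the deck before you let go. Leave the other tote, which has only a flat card pad in it, and everything else on the bench where they are.

Things in the scene. Friction and masses are not known exactly. Their poses are not given: they have to be found in the camera images.
- stand: tilt stand, fixed to the bench: steel base plate 250 (x) x 210 (y) x 12 mm, with a short spring strut on each side, carrying an aluminium deck that folds flat on it. Origin: centre of the base's underside. x points from the deck's hinge (near the robot) to its free far edge, y to the left, z up
- deck (a joint): angle of the deck in rad: 0 folded flat (start), 0.5 fully open, free far edge raised, deck sloping down towards the hinge side. Over-centre spring: it falls shut if let go below about 0.33 and snaps open to the stop at 0.5 if let go above about 0.38, and holds there under a loaded tote. Lifting at the pull bar takes about 8 to 11 N at first, falling away towards the snap
- hinge (a point): point on the deck's hinge axis, mid-width, 110 mm before the stand's origin and 24 mm above the bench. The deck turns about the y axis through it. The axes are the deck's: x along the deck up to the free edge, y left, z out of the deck's top face
- pull (a point): middle of the pull bar: a round steel bar 12 mm thick, 102 mm long along y, its axis 40 mm above the deck's top face, on two 10 mm posts at y = +-45 mm near the free edge, 205 mm from the hinge along the deck. Open space all round between the posts. Axes as the deck's, so it rises on an arc about the hinge as the deck opens
- seat (a point): centre of the deck's top face where the tote belongs (100 mm from the hinge along the deck); the deck is 10 mm thick, 220 x 160 mm. Axes: x up along the deck, y left, z out of the deck (tilted back towards the robot by 0.5 rad when open). A tote seated in the middle has its origin here, its x axis along this x either way round. Around it: a lip 20 mm tall across the hinge end at x = -92 mm, rims 8 mm tall along both sides at y = +-72 mm, posts of the pull bar at x = +100 mm
- tote_a: open grey plastic tote, 160 (x) x 120 (y) x 60 mm high, walls and floor 5 mm thick, with a fixed carrying bar across its middle along y: bar 14 mm wide in x, 18 mm tall, 120 mm long, its centre 104 mm above the tote's underside, held by a 26 mm wide upright at each y end; clear space under the bar down to the contents. About 0.35 kg. Stands on the bench. Origin: centre of the underside; z up. Identical to the other tote but for its contents; either may hold the carton.
- tote_b: open grey plastic tote, 160 (x) x 120 (y) x 60 mm high, walls and floor 5 mm thick, with a fixed carrying bar across its middle along y: bar 14 mm wide in x, 18 mm tall, 120 mm long, its centre 104 mm above the tote's underside, held by a 26 mm wide upright at each y end; clear space under the bar down to the contents. About 0.35 kg. Stands on the bench. Origin: centre of the underside; z up. Identical to the other tote but for its contents; either may hold the carton.
- tote_a_bar (a point): centre of tote_a's carrying bar; axes as the tote's
- tote_b_bar (a point): centre of tote_b's carrying bar; axes as the tote's
- carton: closed cardboard carton 64 x 56 x 50 mm tall with a pale paper band, about 0.15 kg, lying loose in one of the two totes, under its bar. Origin: centre of its underside
- pad: flat piece of thick card, 80 x 60 x 6 mm, lying loose in the other tote. Origin: centre of its underside
- tape_roll: bystander: cardboard tape roll lying flat, 104 mm across, 48 mm tall. Origin: centre of its underside
- spray: bystander: white bottle, 60 mm across, 150 mm tall. Origin: centre of its underside
- parcel: bystander: cardboard parcel 130 x 100 x 80 mm. Origin: centre of its underside
- tub: bystander: white jar 70 mm across, 70 mm tall, in front of the stand. Origin: centre of its underside
- scanner: bystander: black and grey hand-held scanner lying down, about 140 x 46 x 34 mm. Origin: underside, under its handle
- block: bystander: wooden block 70 x 100 x 50 mm. Origin: centre of its underside
Mind the look-alikes: they are no part of the job. Leave any green look-alike of the tote_a alone.

How it is judged:
By the outcome, as a careful person would: the job done as asked, in the order asked, and still so for the second after the job is handed in, with the robot touching nothing.
It also fails if it takes over 53 s, if anything falls off the work surface, if the arm or the gripper's body presses on something with over 40 N, if the wrist force passes 120 N, or if a joint passes its speed limit or range.

## Robot

A 6-joint arm with a two-finger parallel gripper is mounted at the origin on the work surface. World frame = base frame: x ahead of the robot, y to its left, z up, the work surface at z = 0. Lengths are in m, angles in rad, forces in N, time in s.
With the tool pointing down it reaches from about 0.375 to 0.975 m from the base axis. Payload 3.8 kg.
Tool frame: the origin (TCP) lies at the very end of the fingers, on their centre line; the grasp point (between the pads) lies 19 mm behind it (bot.grip_depth is the distance from the TCP to the grasp point, in m); z points along the fingers, y is the direction in which the jaws open and shut (so a half turn about z gives the same grasp; the last joint's range is limited). The gripper opens to 85 mm and grips with 20 to 120 N. Pads are 22 mm wide; open, the fingers measure 114 mm over their backs; the gripper's body (76 mm by 85 mm) begins 54 mm behind the grasp point. The pads swing forward as they close: fully open they stand 13 mm farther back than shut.
Start: joints at [-1.192, 0.264, 1.604, -0, 1.274, -0.037], TCP at [0.273, -0.617, 0.231] pointing down, gripper open.
Joint ranges: [-2.63, 2.63], [-0.94, 2.18], [0.31, 2.57], [-1.31, 4.45], [0, 2.66], [-2.55, 2.55]. Speed limits (rad/s): [2.57, 2.57, 3.14, 3.14, 3.14, 3.14].

## Interface

Orientations are given as a rotation vector (axis times angle).
In Python, from workcell import bot, cams, job gives the robot as it stands.
- The arm moves only by the tool apply_moves, never from a script. Its argument "targets" is a list of rows, each an object of numbers: "dx", "dy", "dz": the shift along the tool's x, y, z in units of 30 mm (1.0 is 30 mm); "wx", "wy", "wz": the turn, a rotation vector about the tool's x, y, z in units of 6 degrees (1.0 is 6 degrees); "jaw": the opening, from 0 (shut) to 1 (fully open). In form: [{"dx": .., "dy": .., "dz": .., "wx": .., "wy": .., "wz": .., "jaw": ..}, ...]. A call has 1 to 5 rows; each row shifts and turns the commanded pose from where the row before left it, along the tool's axes as they then stand; what a row does not reach is not made up. A row lasts 1/10 s, in which the tool goes at most 50 mm and 8.59 degrees, less where a joint would pass 70% of its speed; a pose out of reach is approached as far as the arm can. A call is refused whole if a number of a shift passes 1 or a number of a turn 1, either way. A call with a gripper value outside its range is refused whole. The fingers move at their own pace and stop on an object; "newtons" is the grip in N (left out, the last holds). Time passes only in rows, so rows that do not move let the fingers close. It gives the time, the measured TCP pose, the force and the opening at its end, in the units of the state.
- bot.read_state(): the state, without advancing time (a new reading comes with each control period).
- cams.read_camera(name): name is "scene" or "top" or "wrist"; returns a dict with "color" (384x512x3 uint8, red, green, blue), "range_z" (384x512 float32, m along the optical axis (not along the pixel's ray), 0 where there is no reading), "fx", "fy", "cx", "cy" (pixels), "eye" and "rotation" of the camera in the world; the wrist camera has in their place "T_tool_cam" (4x4, takes a point from camera to tool coordinates, whose origin is the TCP and whose axes are the flange's). Camera axes: x right, y down, z forward; pixel columns grow to the right and rows downward; lengths in m; the calibration is good to about 2 mm. A picture is of the moment at which its call begins: read the wrist's pose just before it.
- job.finish_job(): hands the job in, once; it reports no verdict.
The state is a dict: "time": time; "q": joint angles; "joint_vel": joint speeds; "joint_torque": joint torques, N m; "tool_pos": TCP position; "tcp_rot": TCP orientation; "wrist_force": force on the tool from outside, world axes, zero at the start; "torque": the same for the moment, N m; "width": opening from 0.0 (shut) to 1.0 (fully open).
Only numpy, scipy, OpenCV 4.12 (cv2) and the standard library are available. Lean on these libraries where they do the work, as an engineer would, in place of code of your own. Each camera call takes 0.05 s, during which the arm holds its last target.

## Working session

There is one attempt and no reset: what is moved stays moved. The work goes in short steps, Python scripts to look and compute and a tool call to move; the robot and the scene stay as the last step left them, time stands still between calls to the robot, and variables do not carry over. Pictures are saved under pics/ and viewed, and the job is handed in when it is done.

Besides the shell and the picture viewer there is one more tool, called as name(argument=value, ...) on one line, values as JSON. apply_moves: Moves the arm, as the interface text tells. Its arguments: {"type":"object","properties":{"targets":{"type":"array"},"newtons":{"type":"number"}},"required":["targets"]}

```bash
ls; mkdir -p pics
python3 - <<'E'
from workcell import bot,cams,job
import cv2,numpy as np
print(bot.read_state())
for n in ['scene','top']:
    c=cams.read_camera(n); print(n,c['fx'],c['fy'],c['cx'],c['cy'],c['eye'],c['rotation'])
    cv2.imwrite(f'pics/{n}0.png',cv2.resize(c['color'][:,:,::-1],(800,600),interpolation=cv2.INTER_CUBIC))
    np.savez(f'{n}0.npz',**c)
E
```

```text
pics
{'time': 0.0, 'q': array([-1.19191034e+00,  2.64778918e-01,  1.60536710e+00,  1.21799548e-05,
        1.27371988e+00, -3.68834449e-02]), 'joint_vel': array([-0.00152932,  0.00238581, -0.00022184, -0.0006964 , -0.00126847,
        0.00023994]), 'joint_torque': array([ 1.14074286e-03, -5.15108871e+01, -3.67315793e+01,  2.53407006e-04,
        1.28214707e-02, -2.31199192e-05]), 'tool_pos': array([ 0.27236871, -0.61680549,  0.22994841]), 'tcp_rot': array([-3.07176046e+00, -6.47927010e-01,  5.89199553e-04]), 'wrist_force': array([-0.3817434 ,  0.56425365,  0.08225424]), 'torque': array([-0.059997  , -0.00601085, -0.02325588]), 'width': 0.9997399780462006}
scene 361.75660674207836 361.75660674207836 252.6830719591345 189.45429902668351 [1.20156706 0.3447438  0.78631408] [-1.32341748 -2.16301038  0.97627496]
top 379.6220414164381 379.6220414164381 259.1786164399219 195.16610228267186 [ 0.39404086 -0.01695141  1.2841185 ] [-2.19591644  2.15131315 -0.11407702]
```

View pics/scene0.png

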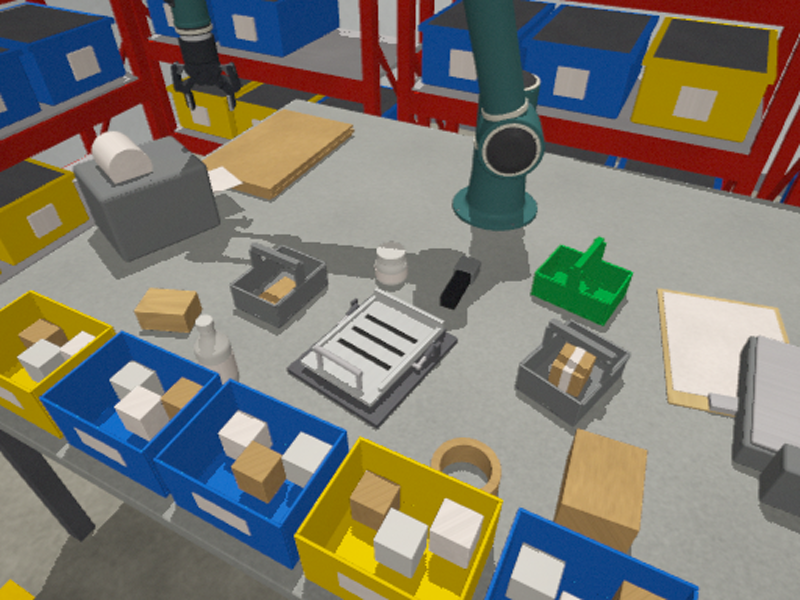

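View pics/top0.png

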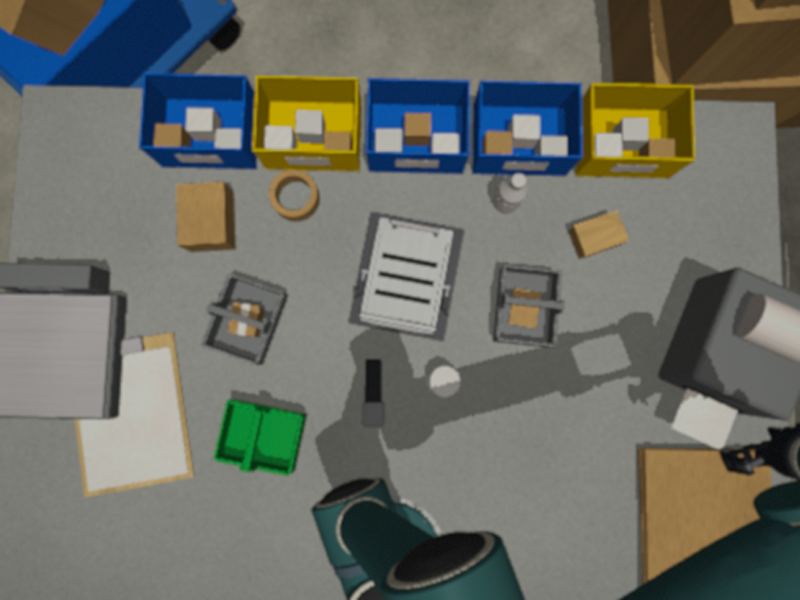

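The top view (800x600) shows these candidates: a grey tote at (245,317) with a banded carton, a grey tote at (527,305) with a flat pad, and the green look-alike at (260,437). I choose (245,317). The stand is at (408,275).

```bash
cat > h.py <<'E'
import numpy as np,cv2
from scipy.spatial.transform import Rotation as R
def cloud(c):
    d=c['range_z']; v,u=np.mgrid[:d.shape[0],:d.shape[1]]
    p=np.stack([(u-c['cx'])/c['fx']*d,(v-c['cy'])/c['fy']*d,d],-1)
    r=np.array(c['rotation']); M=r if r.shape==(3,3) else R.from_rotvec(r).as_matrix()
    w=p@M.T+c['eye']; w[d<=0]=np.nan
    return w
E
python3 - <<'E'
from h import *
for n in ['top','scene']:
    c=dict(np.load(n+'0.npz')); w=cloud(c)
    m=(np.abs(w[...,0]-.5)<.1)&(abs(w[...,2])<.02); print(n,'bench z',np.nanmedian(w[...,2][m]))
    def reg(name,x0,x1,y0,y1,z0,z1):
        m=(w[...,0]>x0)&(w[...,0]<x1)&(w[...,1]>y0)&(w[...,1]<y1)&(w[...,2]>z0)&(w[...,2]<z1)
        p=w[m]; 
        if len(p)<5: print(name,len(p));return
        r=cv2.minAreaRect((p[:,:2]*1000).astype(np.float32))
        print(n,name,len(p),'med',np.round(np.median(p,0),4),'rect',np.round(r[0],1),np.round(r[1],1),round(r[2],1))
    reg('totes bar L',.35,.75,.2,.55,.095,.125)
    reg('totes bar R',.35,.75,-.45,-.15,.095,.125)
    reg('tote L rim',.35,.75,.2,.55,.045,.07)
    reg('tote R rim',.35,.75,-.45,-.15,.045,.07)
    reg('deck',.35,.75,-.13,.16,.018,.04)
    reg('standall',.37,.8,-.145,.16,.006,.1)
    reg('pull',.35,.75,-.13,.16,.06,.1)
# map check
c=dict(np.load('top0.npz')); w=cloud(c)
for u,v in [(245,317),(527,305),(408,275),(445,380),(510,190),(373,380),(295,195),(203,215)]:
    print((u,v),np.round(w[int(v*.64),int(u*.64)],3))
im=c['color'][:,:,::-1]
cv2.imwrite('pics/crop1.png',cv2.resize(im[120:250,110:380],(800,385),interpolation=cv2.INTER_CUBIC))
c=dict(np.load('scene0.npz'));im=c['color'][:,:,::-1]
cv2.imwrite('pics/crop2.png',cv2.resize(im[150:290,170:420],(800,448),interpolation=cv2.INTER_CUBIC))
E
```

```text
top bench z -0.000651759693103493
top totes bar L 198 med [0.4789 0.3104 0.1112] rect [480.2 311.8] [121.9  25.6] 72.0
top totes bar R 305 med [ 0.524  -0.2572  0.1099] rect [ 626.  -279.6] [248.7 121.5] 1.0
top tote L rim 869 med [0.497  0.316  0.0552] rect [578.9 338.8] [230.6 361.6] 81.2
top tote R rim 801 med [ 0.6378 -0.3422  0.0525] rect [ 589.  -321.6] [241.  303.2] 85.5
top deck 3153 med [ 0.5706 -0.0204  0.0325] rect [533.1 -22.6] [356.7 205.5] 1.8
top standall 4696 med [ 0.5733 -0.026   0.032 ] rect [575.2   6.9] [296.4 408.5] 88.5
top pull 308 med [ 0.3793 -0.0907  0.071 ] rect [525.9 -81.9] [361.5  93.1] 14.5
scene bench z 0.0005211765057068773
scene totes bar L 402 med [0.4866 0.3182 0.1104] rect [484.9 314.4] [120.6  26. ] 75.0
scene totes bar R 270 med [ 0.5271 -0.2637  0.1084] rect [ 630.7 -276. ] [239.5 122.7] 0.8
scene tote L rim 1424 med [0.5058 0.3081 0.0552] rect [575.  308.8] [164.5 359.8] 79.9
scene tote R rim 964 med [ 0.5984 -0.334   0.0509] rect [ 587.9 -318.8] [247.4 301.8] 84.6
scene deck 3346 med [ 0.5811 -0.0156  0.0337] rect [529.2 -18.6] [360.9 213.8] 1.6
scene standall 5539 med [ 0.5958 -0.0097  0.0334] rect [546.1 -20.4] [239.9 356. ] 88.2
scene pull 329 med [ 0.6736 -0.0782  0.0717] rect [528.7 -78. ] [364.4  93. ] 14.7
(245, 317) [0.486 0.31  0.058]
(527, 305) [ 0.516 -0.265  0.113]
(408, 275) [ 0.582 -0.028  0.034]
(445, 380) [ 0.363 -0.105  0.07 ]
(510, 190) [ 0.749 -0.229  0.116]
(373, 380) [0.359 0.043 0.033]
(295, 195) [ 0.764  0.228 -0.004]
(203, 215) [0.694 0.402 0.077]
```

View pics/crop1.png

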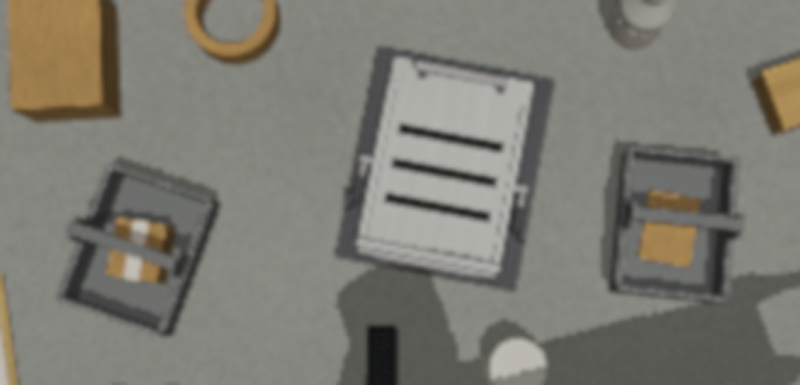

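View pics/crop2.png

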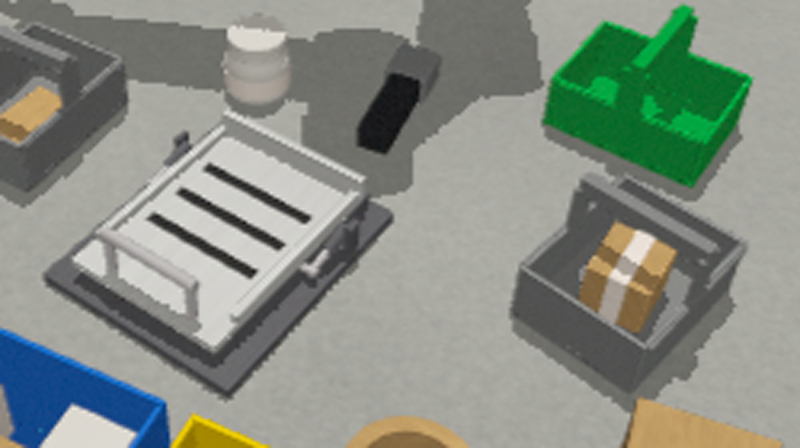

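Run:
```python
from h import *
for n in ['top','scene']:
    c=dict(np.load(n+'0.npz')); w=cloud(c)
    def near(cx,cy,rad,z0,z1):
        m=(np.hypot(w[...,0]-cx,w[...,1]-cy)<rad)&(w[...,2]>z0)&(w[...,2]<z1)
        return w[m]
    def rect(name,p):
        r=cv2.minAreaRect((p[:,:2]*1000).astype(np.float32))
        print(n,name,len(p),'med',np.round(np.median(p,0),4),'rect',np.round(r[0],1),np.round(r[1],1),round(r[2],1))
    rect('bar L',near(.482,.313,.075,.1,.125))
    rect('L tote rim',near(.49,.31,.115,.05,.066))
    rect('bar R',near(.525,-.257,.075,.1,.125))
    ex=lambda p:p[~((p[:,0]<.44))]
    rect('deck',ex(near(.57,-.02,.16,.028,.06)))
    rect('base',ex(near(.57,-.02,.19,.007,.06)))
    p=near(.675,-.04,.08,.066,.09); rect('pull',p); print(p[:,2].max())
    # carton top
    p=near(.486,.31,.07,.042,.062); rect('carton?',p)
```

```text
top bar L 189 med [0.4789 0.3106 0.1113] rect [480.5 311.6] [121.2  25.2] 71.5
top L tote rim 630 med [0.4778 0.3101 0.0558] rect [480.1 312.2] [127.4 160.1] 71.7
top bar R 179 med [ 0.5203 -0.2746  0.1113] rect [ 523.8 -276.4] [109.9  22. ] 86.7
top deck 3070 med [ 0.575  -0.0241  0.0332] rect [581.7 -25.2] [203.6 225. ] 80.4
top base 4299 med [ 0.5768 -0.0243  0.0319] rect [590.9  10.4] [283.1 250.2] 80.3
top pull 115 med [ 0.6775 -0.0421  0.0776] rect [678.2 -42.1] [100.3  12.3] 80.7
0.0854700139450415
top carton? 397 med [0.4838 0.3108 0.054 ] rect [499.7 306. ] [127.2 111. ] 73.8
scene bar L 347 med [0.4862 0.3176 0.1115] rect [483.5 314.4] [120.   24.6] 73.5
scene L tote rim 1015 med [0.4889 0.3163 0.0565] rect [481.6 314.8] [126.8 163.6] 71.9
scene bar R 195 med [ 0.5262 -0.2684  0.1105] rect [ 521.  -272.9] [113.6  24. ] 82.0
scene deck 3506 med [ 0.5812 -0.0156  0.0342] rect [585.4 -21.6] [206.4 227.3] 82.1
scene base 4866 med [ 0.6033 -0.0039  0.0333] rect [587.  -22.6] [211.2 250.3] 80.2
scene pull 166 med [ 0.6826 -0.0362  0.0779] rect [680.5 -38.3] [100.6  12.7] 80.2
0.08214159515257002
scene carton? 595 med [0.4885 0.3112 0.0553] rect [500.4 308.7] [125.9 108.9] 68.6
```

The stand yaw is about -9.7°, with its origin near (0.586, -0.023). The pull bar is near (0.679, -0.040, 0.074). The carton tote is at (0.481, 0.313), yaw about -18.2°, and the crop confirms the banded box in it. Next I plan the hover above the pull bar.

```bash
cat >> h.py <<'E'
# desired tool pose: approach tilt t (rad about stand -y), jaw y along +x_frame of yaw
def toolR(yaw,t=0.0):
    # frame axes: X along, Y left, Z out ; tilted by t (x end raised)
    F=R.from_euler('z',yaw).as_matrix()@R.from_euler('y',-t).as_matrix()
    X,Y,Z=F.T
    # tool z=-Z, tool y=+X, tool x = y cross z
    return np.stack([np.cross(X,-Z),X,-Z],1)
def plan(p0,R0,p1,R1,n,dec=2):
    """greedy rows with rounded numbers; shift then turn in the tool axes at row start"""
    p=p0.copy();Rc=R0.copy();rows=[]
    for i in range(n):
        k=n-i
        d=Rc.T@((p1-p)/k)/0.03
        rv=R.from_matrix(Rc.T@R1).as_rotvec()/k/np.radians(6)
        d=np.round(d,dec);rv=np.round(rv,dec)
        rows.append(dict(zip(['dx','dy','dz','wx','wy','wz'],[float(x) for x in (*d,*rv)])))
        p=p+Rc@d*0.03; Rc=Rc@R.from_rotvec(rv*np.radians(6)).as_matrix()
    for i in range(0,n,5): print([{k:v for k,v in r.items() if v} for r in rows[i:i+5]])
    print('resid mm',np.round((p1-p)*1000,1),'deg',np.round(np.degrees(R.from_matrix(Rc.T@R1).magnitude()),2),'max',max(max(abs(v) for v in r.values()) for r in rows))
def cur():
    from workcell import bot
    s=bot.read_state(); return s,np.array(s['tool_pos']),R.from_rotvec(s['tcp_rot']).as_matrix()
def go(p1,R1,n):
    s,p,Rc=cur(); print('t',round(s['time'],2),'p',np.round(p,4),'w',s['width'],'F',np.round(s['wrist_force'],1)); plan(p,Rc,np.array(p1),R1,n)
E
python3 - <<'E'
from h import *
go([.66,-.037,.20],toolR(np.radians(-9.7)),20)
E
```

```text
t 0.1 p [ 0.2724 -0.6169  0.2301] w 1.0008384790392093 F [ 0.6 -0.1  0.5]
[{'dx': 0.98, 'dy': -0.62, 'dz': 0.05, 'wz': -0.47}, {'dx': 1.01, 'dy': -0.57, 'dz': 0.05, 'wz': -0.47}, {'dx': 1.04, 'dy': -0.52, 'dz': 0.05, 'wz': -0.47}, {'dx': 1.06, 'dy': -0.47, 'dz': 0.05, 'wz': -0.47}, {'dx': 1.08, 'dy': -0.42, 'dz': 0.05, 'wz': -0.47}]
[{'dx': 1.1, 'dy': -0.37, 'dz': 0.05, 'wz': -0.47}, {'dx': 1.12, 'dy': -0.31, 'dz': 0.05, 'wz': -0.47}, {'dx': 1.14, 'dy': -0.26, 'dz': 0.05, 'wz': -0.47}, {'dx': 1.15, 'dy': -0.2, 'dz': 0.05, 'wz': -0.47}, {'dx': 1.15, 'dy': -0.14, 'dz': 0.05, 'wz': -0.47}]
[{'dx': 1.16, 'dy': -0.09, 'dz': 0.05, 'wz': -0.47}, {'dx': 1.16, 'dy': -0.03, 'dz': 0.05, 'wz': -0.47}, {'dx': 1.16, 'dy': 0.03, 'dz': 0.05, 'wz': -0.47}, {'dx': 1.16, 'dy': 0.09, 'dz': 0.05, 'wz': -0.47}, {'dx': 1.15, 'dy': 0.14, 'dz': 0.05, 'wz': -0.47}]
[{'dx': 1.15, 'dy': 0.2, 'dz': 0.06, 'wz': -0.47}, {'dx': 1.14, 'dy': 0.26, 'dz': 0.05, 'wz': -0.47}, {'dx': 1.12, 'dy': 0.31, 'dz': 0.06, 'wy': -0.01, 'wz': -0.47}, {'dx': 1.1, 'dy': 0.37, 'dz': 0.05, 'wx': -0.01, 'wz': -0.48}, {'dx': 1.09, 'dy': 0.42, 'dz': 0.06, 'wy': -0.01, 'wz': -0.47}]
resid mm [-0.  -0.1  0.1] deg 0.03 max 1.16
```

apply_moves(targets=[{"dx": 0.9, "dy": -0.6, "wz": -0.4}, {"dx": 0.95, "dy": -0.5, "wz": -0.4}, {"dx": 0.95, "dy": -0.45, "wz": -0.4}, {"dx": 0.95, "dy": -0.4, "wz": -0.4}, {"dx": 0.95, "dy": -0.35, "wz": -0.4}])

```text
invalid input at $.targets[0]: expected keys dx, dy, dz, wx, wy, wz, jaw
```

apply_moves(targets=[{"dx": 0.95, "dy": -0.3, "wz": -0.4}, {"dx": 0.95, "dy": -0.3, "wz": -0.4}, {"dx": 0.95, "dy": -0.25, "wz": -0.4}, {"dx": 0.95, "dy": -0.2, "wz": -0.4}, {"dx": 0.95, "dy": -0.15, "wz": -0.4}])

```text
invalid input at $.targets[0]: expected keys dx, dy, dz, wx, wy, wz, jaw
```

Run:
```python
from h import *
go([.66,-.037,.20],toolR(np.radians(-9.7)),15)
```

```text
t 0.1 p [ 0.2724 -0.6169  0.2301] w 1.0008384790392093 F [ 0.6 -0.1  0.5]
[{'dx': 1.31, 'dy': -0.83, 'dz': 0.07, 'wz': -0.63}, {'dx': 1.36, 'dy': -0.74, 'dz': 0.07, 'wz': -0.63}, {'dx': 1.41, 'dy': -0.65, 'dz': 0.07, 'wz': -0.63}, {'dx': 1.45, 'dy': -0.56, 'dz': 0.07, 'wz': -0.63}, {'dx': 1.48, 'dy': -0.46, 'dz': 0.07, 'wz': -0.63}]
[{'dx': 1.51, 'dy': -0.36, 'dz': 0.07, 'wz': -0.63}, {'dx': 1.53, 'dy': -0.26, 'dz': 0.07, 'wz': -0.63}, {'dx': 1.54, 'dy': -0.16, 'dz': 0.07, 'wz': -0.63}, {'dx': 1.55, 'dy': -0.06, 'dz': 0.07, 'wz': -0.62}, {'dx': 1.55, 'dy': 0.04, 'dz': 0.07, 'wz': -0.63}]
[{'dx': 1.54, 'dy': 0.14, 'dz': 0.07, 'wz': -0.62}, {'dx': 1.53, 'dy': 0.24, 'dz': 0.06, 'wz': -0.63}, {'dx': 1.51, 'dy': 0.34, 'dz': 0.07, 'wy': -0.01, 'wz': -0.62}, {'dx': 1.48, 'dy': 0.44, 'dz': 0.06, 'wx': -0.01, 'wz': -0.63}, {'dx': 1.45, 'dy': 0.54, 'dz': 0.07, 'wy': -0.01, 'wz': -0.62}]
resid mm [0.1 0.1 0.1] deg 0.03 max 1.55
```

All keys are needed in every row.

apply_moves(targets=[{"dx": 0.9, "dy": -0.6, "dz": 0, "wx": 0, "wy": 0, "wz": -0.4, "jaw": 1}, {"dx": 0.95, "dy": -0.5, "dz": 0, "wx": 0, "wy": 0, "wz": -0.4, "jaw": 1}, {"dx": 0.95, "dy": -0.45, "dz": 0, "wx": 0, "wy": 0, "wz": -0.4, "jaw": 1}, {"dx": 0.95, "dy": -0.4, "dz": 0, "wx": 0, "wy": 0, "wz": -0.4, "jaw": 1}, {"dx": 0.95, "dy": -0.35, "dz": 0, "wx": 0, "wy": 0, "wz": -0.4, "jaw": 1}])

```text
time: 0.6
tool_pos: [0.3642, -0.4877, 0.2306]
tcp_rot: [-2.987, -0.968, 0.0]
wrist_force: [0.9, 0.1, -0.2]
width: 0.996
```

apply_moves(targets=[{"dx": 0.95, "dy": -0.3, "dz": 0, "wx": 0, "wy": 0, "wz": -0.4, "jaw": 1}, {"dx": 0.95, "dy": -0.3, "dz": 0, "wx": 0, "wy": 0, "wz": -0.4, "jaw": 1}, {"dx": 0.95, "dy": -0.25, "dz": 0, "wx": 0, "wy": 0, "wz": -0.4, "jaw": 1}, {"dx": 0.95, "dy": -0.2, "dz": 0, "wx": 0, "wy": 0, "wz": -0.4, "jaw": 1}, {"dx": 0.95, "dy": -0.15, "dz": 0, "wx": 0, "wy": 0, "wz": -0.4, "jaw": 1}])

```text
time: 1.1
tool_pos: [0.449, -0.3675, 0.2307]
tcp_rot: [-2.87, -1.275, 0.001]
wrist_force: [-0.1, -0.8, -0.1]
width: 1.003
```

Run:
```python
from h import *
go([.66,-.037,.20],toolR(np.radians(-9.7)),15)
```

```text
t 1.1 p [ 0.449  -0.3675  0.2307] w 1.0025364454003358 F [-0.1 -0.8 -0.1]
[{'dx': 0.86, 'dy': -0.14, 'dz': 0.07, 'wz': -0.36}, {'dx': 0.86, 'dy': -0.11, 'dz': 0.07, 'wz': -0.36}, {'dx': 0.87, 'dy': -0.08, 'dz': 0.07, 'wz': -0.36}, {'dx': 0.87, 'dy': -0.05, 'dz': 0.07, 'wz': -0.36}, {'dx': 0.87, 'dy': -0.01, 'dz': 0.07, 'wz': -0.36}]
[{'dx': 0.87, 'dy': 0.02, 'dz': 0.07, 'wz': -0.36}, {'dx': 0.87, 'dy': 0.05, 'dz': 0.07, 'wz': -0.36}, {'dx': 0.87, 'dy': 0.08, 'dz': 0.07, 'wz': -0.36}, {'dx': 0.86, 'dy': 0.12, 'dz': 0.07, 'wz': -0.36}, {'dx': 0.86, 'dy': 0.15, 'dz': 0.07, 'wz': -0.36}]
[{'dx': 0.85, 'dy': 0.18, 'dz': 0.07, 'wz': -0.36}, {'dx': 0.85, 'dy': 0.22, 'dz': 0.06, 'wz': -0.36}, {'dx': 0.84, 'dy': 0.25, 'dz': 0.07, 'wz': -0.36}, {'dx': 0.82, 'dy': 0.27, 'dz': 0.06, 'wz': -0.36}, {'dx': 0.82, 'dy': 0.31, 'dz': 0.07, 'wx': -0.01, 'wy': -0.01, 'wz': -0.36}]
resid mm [-0.  -0.1  0.1] deg 0.04 max 0.87
```

apply_moves(targets=[{"dx": 0.86, "dy": -0.14, "dz": 0.07, "wx": 0, "wy": 0, "wz": -0.36, "jaw": 1}, {"dx": 0.86, "dy": -0.11, "dz": 0.07, "wx": 0, "wy": 0, "wz": -0.36, "jaw": 1}, {"dx": 0.87, "dy": -0.08, "dz": 0.07, "wx": 0, "wy": 0, "wz": -0.36, "jaw": 1}, {"dx": 0.87, "dy": -0.05, "dz": 0.07, "wx": 0, "wy": 0, "wz": -0.36, "jaw": 1}, {"dx": 0.87, "dy": 0, "dz": 0.07, "wx": 0, "wy": 0, "wz": -0.36, "jaw": 1}])

```text
time: 1.6
tool_pos: [0.5197, -0.258, 0.2201]
tcp_rot: [-2.737, -1.54, 0.001]
wrist_force: [0.7, -0.8, -0.2]
width: 1.002
```

apply_moves(targets=[{"dx": 0.87, "dy": 0.02, "dz": 0.07, "wx": 0, "wy": 0, "wz": -0.36, "jaw": 1}, {"dx": 0.87, "dy": 0.05, "dz": 0.07, "wx": 0, "wy": 0, "wz": -0.36, "jaw": 1}, {"dx": 0.87, "dy": 0.08, "dz": 0.07, "wx": 0, "wy": 0, "wz": -0.36, "jaw": 1}, {"dx": 0.86, "dy": 0.12, "dz": 0.07, "wx": 0, "wy": 0, "wz": -0.36, "jaw": 1}, {"dx": 0.86, "dy": 0.15, "dz": 0.07, "wx": 0, "wy": 0, "wz": -0.36, "jaw": 1}])

```text
time: 2.1
tool_pos: [0.5901, -0.148, 0.2096]
tcp_rot: [-2.58, -1.791, 0.001]
wrist_force: [0.4, 0.1, -1.1]
width: 1.001
```

apply_moves(targets=[{"dx": 0.85, "dy": 0.18, "dz": 0.07, "wx": 0, "wy": 0, "wz": -0.36, "jaw": 1}, {"dx": 0.85, "dy": 0.22, "dz": 0.06, "wx": 0, "wy": 0, "wz": -0.36, "jaw": 1}, {"dx": 0.7, "dy": 0.25, "dz": 0.07, "wx": 0, "wy": 0, "wz": -0.36, "jaw": 1}, {"dx": 0.5, "dy": 0.27, "dz": 0.06, "wx": 0, "wy": 0, "wz": -0.36, "jaw": 1}, {"dx": 0, "dy": 0, "dz": 0, "wx": 0, "wy": 0, "wz": 0, "jaw": 1}])

```text
time: 2.6
tool_pos: [0.6436, -0.0727, 0.2016]
tcp_rot: [-2.437, -1.981, 0.0]
wrist_force: [-0.1, 0.2, -0.6]
width: 1.003
```

```bash
cat >> h.py <<'E'
def wrist(name):
    from workcell import bot,cams
    s,p,Rc=cur(); c=cams.read_camera('wrist'); T=np.array(c['T_tool_cam'])
    cv2.imwrite(f'pics/{name}.png',cv2.resize(c['color'][:,:,::-1],(768,576),interpolation=cv2.INTER_CUBIC))
    d=c['range_z']; v,u=np.mgrid[:d.shape[0],:d.shape[1]]
    q=np.stack([(u-c['cx'])/c['fx']*d,(v-c['cy'])/c['fy']*d,d],-1)
    w=(q@T[:3,:3].T+T[:3,3])@Rc.T+p; w[d<=0]=np.nan
    return w,c
E
python3 - <<'E'
from h import *
w,c=wrist('w1')
np.save('w1.npy',w)
s,p,Rc=cur();print(p,np.degrees(np.arctan2(Rc[1,1],Rc[0,1])),s['q'])
m=(np.hypot(w[...,0]-.68,w[...,1]+.04)<.07)&(w[...,2]>.062)&(w[...,2]<.1)
q=w[m];r=cv2.minAreaRect((q[:,:2]*1000).astype(np.float32));print(len(q),np.median(q,0),np.max(q[:,2]),r)
E
```

```text
[ 0.64300932 -0.07377941  0.20178211] -11.85915460592399 [-1.52541803e-01  2.31940854e-01  1.69855314e+00 -3.58844842e-04
  1.21227937e+00  5.45653709e-02]
1446 [ 0.68037468 -0.0373259   0.07955809] 0.0821148146177281 ((679.9295043945312, -40.714359283447266), (101.81102752685547, 11.405628204345703), 80.40711975097656)
```

View pics/w1.png

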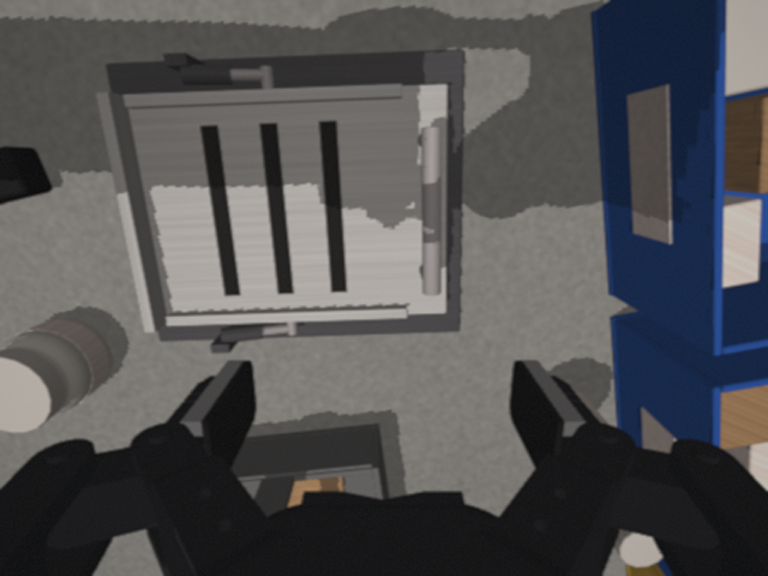

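The wrist picture shows the pull bar at (430,210), and its cloud gives (0.680, -0.0405), top at 0.080, yaw -9.6°. That agrees with the other cameras.

Run:
```python
from h import *
go([.680,-.040,.12],toolR(np.radians(-9.6)),5)
```

```text
t 2.65 p [ 0.643  -0.0738  0.2018] w 0.9974133487535268 F [ 0.  -0.6  1.1]
[{'dx': 0.27, 'dy': 0.2, 'dz': 0.54, 'wz': -0.08}, {'dx': 0.27, 'dy': 0.2, 'dz': 0.55, 'wz': -0.07}, {'dx': 0.27, 'dy': 0.2, 'dz': 0.54, 'wz': -0.08}, {'dx': 0.27, 'dy': 0.2, 'dz': 0.55, 'wx': -0.01, 'wz': -0.07}, {'dx': 0.26, 'dy': 0.2, 'dz': 0.54, 'wz': -0.08}]
resid mm [-0.   0.  -0.1] deg 0.03 max 0.55
```

apply_moves(targets=[{"dx": 0.3, "dy": 0.22, "dz": 0.6, "wx": 0, "wy": 0, "wz": -0.1, "jaw": 1}, {"dx": 0.35, "dy": 0.26, "dz": 0.7, "wx": 0, "wy": 0, "wz": -0.1, "jaw": 1}, {"dx": 0.35, "dy": 0.26, "dz": 0.7, "wx": 0, "wy": 0, "wz": -0.1, "jaw": 1}, {"dx": 0.34, "dy": 0.26, "dz": 0.7, "wx": 0, "wy": 0, "wz": -0.08, "jaw": 1}, {"dx": 0, "dy": 0, "dz": 0, "wx": 0, "wy": 0, "wz": 0, "jaw": 1}])

```text
time: 3.15
tool_pos: [0.6775, -0.04, 0.116]
tcp_rot: [-2.396, -2.023, 0.008]
wrist_force: [-0.5, -0.9, -0.9]
width: 0.996
```

Run:
```python
from h import *
go([.680,-.040,.0555],toolR(np.radians(-9.6)),4)
```

```text
t 3.15 p [ 0.6775 -0.04    0.116 ] w 0.9961612610049833 F [-0.5 -0.9 -0.9]
[{'dy': 0.02, 'dz': 0.5, 'wx': -0.02}, {'dy': 0.03, 'dz': 0.51, 'wx': -0.02}, {'dx': 0.01, 'dy': 0.02, 'dz': 0.5, 'wx': -0.02}, {'dy': 0.02, 'dz': 0.51, 'wx': -0.01, 'wz': -0.01}]
resid mm [0.1 0.1 0.1] deg 0.03 max 0.51
```

apply_moves(targets=[{"dx": 0, "dy": 0.02, "dz": 0.5, "wx": 0, "wy": 0, "wz": 0, "jaw": 1}, {"dx": 0, "dy": 0.02, "dz": 0.5, "wx": 0, "wy": 0, "wz": 0, "jaw": 1}, {"dx": 0, "dy": 0.02, "dz": 0.5, "wx": 0, "wy": 0, "wz": 0, "jaw": 1}, {"dx": 0, "dy": 0.02, "dz": 0.5, "wx": 0, "wy": 0, "wz": 0, "jaw": 1}, {"dx": 0, "dy": 0, "dz": 0, "wx": 0, "wy": 0, "wz": 0, "jaw": 1}])

```text
time: 3.65
tool_pos: [0.6799, -0.0411, 0.058]
tcp_rot: [-2.398, -2.024, 0.006]
wrist_force: [-0.5, -0.8, -0.9]
width: 0.997
```

Run:
```python
from h import *
w,c=wrist('w2')
go([.680,-.040,.0555],toolR(np.radians(-9.6)),1)
```

```text
t 3.7 p [ 0.6809 -0.0411  0.0594] w 0.9978666546214293 F [-0.1  0.3 -0.1]
[{'dx': 0.03, 'dy': -0.03, 'dz': 0.13, 'wx': -0.03, 'wz': -0.01}]
resid mm [-0.1  0.  -0. ] deg 0.03 max 0.13
```

View pics/w2.png

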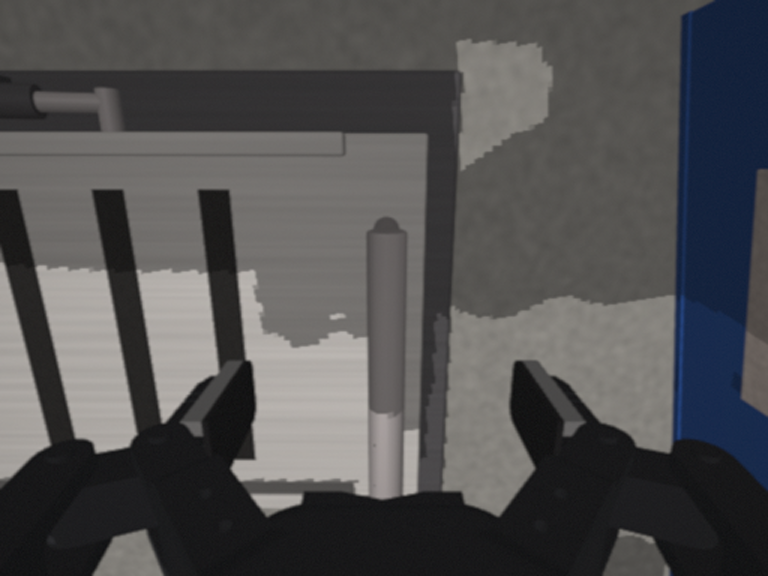

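The bar, at column 386, is centred between the pads (columns 250 and 515). Closing now.

apply_moves(targets=[{"dx": 0, "dy": 0, "dz": 0.12, "wx": 0, "wy": 0, "wz": 0, "jaw": 0}, {"dx": 0, "dy": 0, "dz": 0, "wx": 0, "wy": 0, "wz": 0, "jaw": 0}, {"dx": 0, "dy": 0, "dz": 0, "wx": 0, "wy": 0, "wz": 0, "jaw": 0}, {"dx": 0, "dy": 0, "dz": 0, "wx": 0, "wy": 0, "wz": 0, "jaw": 0}, {"dx": 0, "dy": 0, "dz": 0, "wx": 0, "wy": 0, "wz": 0, "jaw": 0}], newtons=70)

```text
time: 4.2
tool_pos: [0.6819, -0.0409, 0.0584]
tcp_rot: [-2.4, -2.026, 0.001]
wrist_force: [-19.3, 3.7, 10.7]
width: 0.142
```

Gripped: width 0.142 is about 12 mm, matching the bar. Now I raise it along the arc in small steps, turning the tool with the deck.

apply_moves(targets=[{"dx": 0, "dy": -0.1, "dz": -0.34, "wx": -0.48, "wy": 0, "wz": 0, "jaw": 0}, {"dx": 0, "dy": -0.07, "dz": -0.34, "wx": -0.48, "wy": 0, "wz": 0, "jaw": 0}, {"dx": 0, "dy": -0.07, "dz": -0.34, "wx": -0.48, "wy": 0, "wz": 0, "jaw": 0}])

```text
time: 4.5
tool_pos: [0.6744, -0.0396, 0.0877]
tcp_rot: [2.308, 1.948, 0.15]
wrist_force: [4.6, -0.3, -5.7]
width: 0.11
```

```bash
cat >> h.py <<'E'
YAW=np.radians(-9.6); PULL=np.array([.680,-.0405]); D=np.array([np.cos(YAW),np.sin(YAW)])
HINGE=np.array([*(PULL-.205*D),.024])
def deckF(t): return R.from_euler('z',YAW).as_matrix()@R.from_euler('y',-t).as_matrix()
E
python3 - <<'E'
from h import *
s,p,Rc=cur(); print(HINGE)
for t in (.1,.15,.2): print(t,HINGE+deckF(t)@[.205,0,.0335])
print(p, 'tilt',np.arccos(-Rc[2,2]),'F',s['wrist_force'],s['width'])
E
```

```text
[ 0.47787081 -0.00631241  0.024     ]
0.1 [ 0.67569261 -0.03977146  0.07779849]
0.15 [ 0.67279424 -0.03928124  0.08775865]
0.2 [ 0.66940865 -0.03870861  0.09755944]
[ 0.67438715 -0.03956421  0.08765083] tilt 0.15383311444142678 F [ 4.58419643 -0.34690802 -5.68181394] 0.11003706729864875
```

Run:
```python
from h import *
w,c=wrist('w3')
from workcell import cams
c=cams.read_camera('scene'); im=c['color'][:,:,::-1]
cv2.imwrite('pics/s3.png',cv2.resize(im[120:280,150:330],(788,700))[:600])
s,p,Rc=cur();print(p,s['wrist_force'],s['width'])
```

```text
[ 0.67380684 -0.03949138  0.08909931] [ 3.49221575 -0.19428364 -4.79792062] 0.10682035541251467
```

View pics/w3.png

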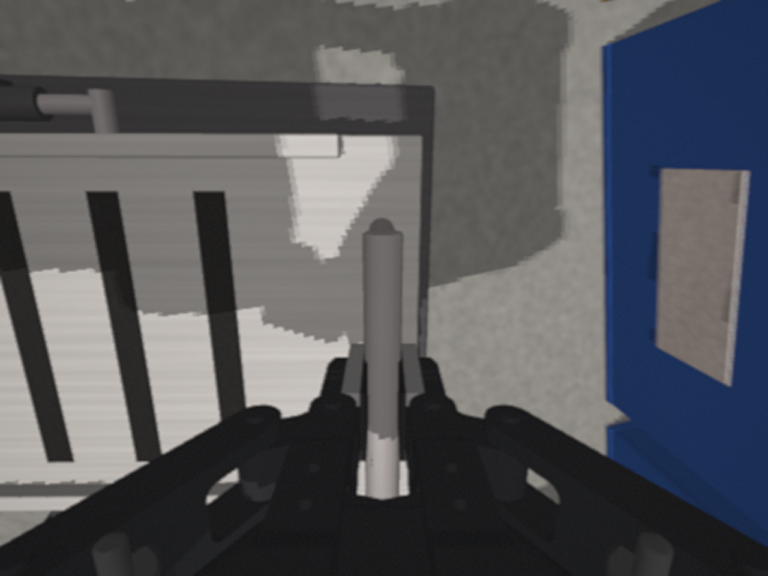

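View pics/s3.png

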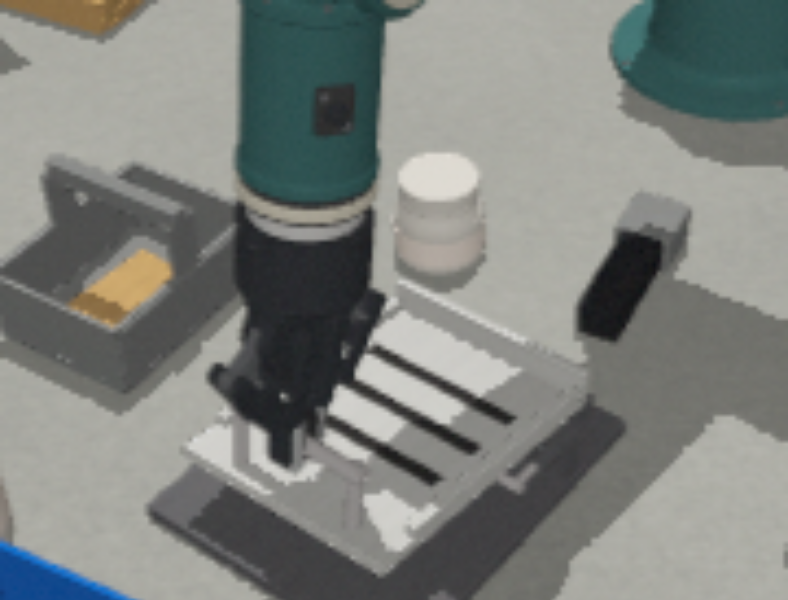

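The deck is up about 0.15 and the pads are holding the bar from beneath, which is secure. Continuing.

apply_moves(targets=[{"dx": 0, "dy": -0.07, "dz": -0.34, "wx": -0.48, "wy": 0, "wz": 0, "jaw": 0}, {"dx": 0, "dy": -0.07, "dz": -0.34, "wx": -0.48, "wy": 0, "wz": 0, "jaw": 0}, {"dx": 0, "dy": -0.07, "dz": -0.34, "wx": -0.48, "wy": 0, "wz": 0, "jaw": 0}])

```text
time: 4.9
tool_pos: [0.6625, -0.0375, 0.1172]
tcp_rot: [2.213, 1.868, 0.286]
wrist_force: [1.6, -0.4, -0.5]
width: 0.108
```

apply_moves(targets=[{"dx": 0, "dy": -0.07, "dz": -0.34, "wx": -0.48, "wy": 0, "wz": 0, "jaw": 0}, {"dx": 0, "dy": -0.07, "dz": -0.34, "wx": -0.48, "wy": 0, "wz": 0, "jaw": 0}, {"dx": 0, "dy": -0.07, "dz": -0.34, "wx": -0.48, "wy": 0, "wz": 0, "jaw": 0}])

```text
time: 5.2
tool_pos: [0.6461, -0.0347, 0.1447]
tcp_rot: [2.113, 1.783, 0.413]
wrist_force: [-0.5, -0.9, 2.7]
width: 0.112
```

Run:
```python
from h import *
w,c=wrist('w4')
from workcell import cams
c=cams.read_camera('scene'); im=c['color'][:,:,::-1]
cv2.imwrite('pics/s4.png',cv2.resize(im[120:280,150:330],(788,700))[:600])
s,p,Rc=cur();print(p,s['wrist_force'],s['width'],'tilt',np.arccos(-Rc[2,2]))
for t in (.4,.45,.5): print(t,HINGE+deckF(t)@[.205,0,.0335])
```

```text
[ 0.64555718 -0.03463255  0.14542302] [-1.50980789  0.65752398  3.23425682] 0.10672681049864934 tilt 0.45532615132776144
0.4 [ 0.6511813  -0.03562568  0.1346863 ]
0.45 [ 0.64551016 -0.03466648  0.14333291]
0.5 [ 0.63942002 -0.03363641  0.15168125]
```

View pics/s4.png

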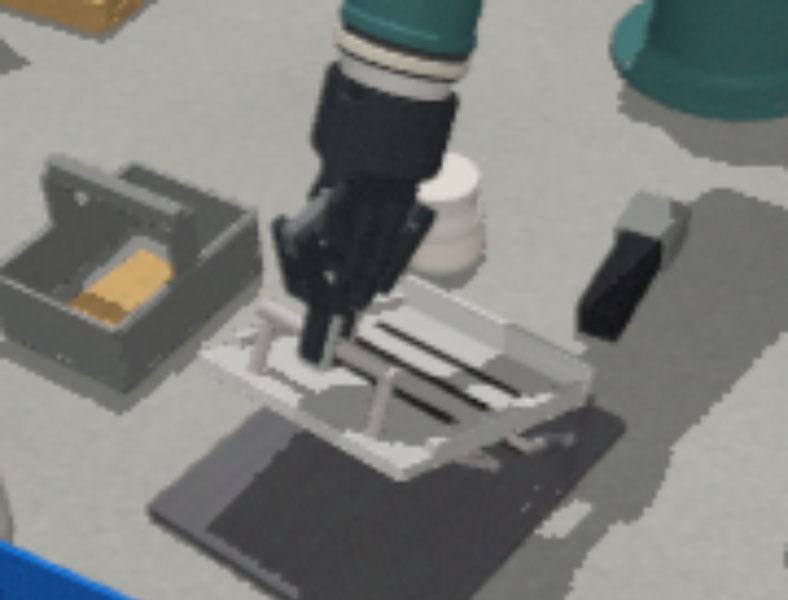

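The deck is near 0.46, past the snap. One more half-step, then open and back off along the tool.

apply_moves(targets=[{"dx": 0, "dy": -0.05, "dz": -0.26, "wx": -0.36, "wy": 0, "wz": 0, "jaw": 0}, {"dx": 0, "dy": 0, "dz": 0, "wx": 0, "wy": 0, "wz": 0, "jaw": 1}, {"dx": 0, "dy": 0, "dz": 0, "wx": 0, "wy": 0, "wz": 0, "jaw": 1}, {"dx": 0, "dy": 0, "dz": 0, "wx": 0, "wy": 0, "wz": 0, "jaw": 1}, {"dx": 0, "dy": 0, "dz": 0, "wx": 0, "wy": 0, "wz": 0, "jaw": 1}])

```text
time: 5.8
tool_pos: [0.6409, -0.034, 0.1492]
tcp_rot: [2.09, 1.764, 0.44]
wrist_force: [0.4, -1.0, -1.1]
width: 0.791
```

apply_moves(targets=[{"dx": 0, "dy": 0, "dz": -0.4, "wx": 0, "wy": 0, "wz": 0, "jaw": 1}, {"dx": 0, "dy": 0, "dz": -0.8, "wx": 0, "wy": 0, "wz": 0, "jaw": 1}, {"dx": 0, "dy": 0, "dz": -1, "wx": 0, "wy": 0, "wz": 0, "jaw": 1}, {"dx": 0, "dy": 0, "dz": -1, "wx": 0, "wy": 0, "wz": 0, "jaw": 1}, {"dx": 0, "dy": 0, "dz": 0, "wx": 0, "wy": 0, "wz": 0, "jaw": 1}])

```text
time: 6.3
tool_pos: [0.598, -0.0262, 0.2407]
tcp_rot: [2.083, 1.759, 0.449]
wrist_force: [0.9, -0.1, 0.5]
width: 1.0
```

Run:
```python
from h import *
w,c=wrist('w5')
np.save('w5.npy',w)
# plane fit of deck in deck frame coordinates
q=(w.reshape(-1,3)-HINGE)@deckF(.5); q=q[np.isfinite(q[:,0])]
m=(q[:,0]>.03)&(q[:,0]<.18)&(abs(q[:,1])<.06)&(abs(q[:,2]-.01)<.025)
A=np.c_[q[m][:,:2],np.ones(m.sum())]; k=np.linalg.lstsq(A,q[m][:,2],rcond=None)[0]; print(m.sum(),'plane vs 0.5 model',k,'at seat',k@[.1,0,1])
m=(q[:,0]>.18)&(q[:,0]<.23)&(abs(q[:,1])<.07)&(q[:,2]>.04)&(q[:,2]<.07)
b=q[m]; print('bar',len(b),b[:,0].min(),b[:,0].max(),b[:,1].min(),b[:,1].max(),b[:,2].max())
from workcell import cams
c=cams.read_camera('scene'); im=c['color'][:,:,::-1]; np.savez('scene5.npz',**c)
cv2.imwrite('pics/s5.png',cv2.resize(im[120:280,150:430],(800,457)))
ws=cloud(c); q=(ws.reshape(-1,3)-HINGE)@deckF(.5); q=q[np.isfinite(q[:,0])]
m=(q[:,0]>.03)&(q[:,0]<.18)&(abs(q[:,1])<.06)&(abs(q[:,2]-.01)<.025)
A=np.c_[q[m][:,:2],np.ones(m.sum())]; k=np.linalg.lstsq(A,q[m][:,2],rcond=None)[0]; print('scene',m.sum(),k,k@[.1,0,1])
go([.481,.3135,.20],toolR(np.radians(-18.2)),15)
```

```text
19338 plane vs 0.5 model [-0.00015172  0.00025454  0.0103347 ] at seat 0.010319529432100467
bar 1829 0.19958357801191376 0.21160302595209116 -0.05125221560519281 0.05095808110481579 0.05810713906397438
scene 657 [-0.00078268  0.00036149  0.01040936] 0.010331097266909535
t 6.4 p [ 0.5966 -0.0263  0.236 ] w 0.9952019997589199 F [ 0.2  0.8 -0.6]
[{'dx': 0.7, 'dy': -0.37, 'dz': -0.11, 'wx': 0.31, 'wy': -0.02, 'wz': 0.09}, {'dx': 0.7, 'dy': -0.38, 'dz': -0.1, 'wx': 0.31, 'wy': -0.02, 'wz': 0.09}, {'dx': 0.69, 'dy': -0.39, 'dz': -0.09, 'wx': 0.31, 'wy': -0.02, 'wz': 0.09}, {'dx': 0.69, 'dy': -0.4, 'dz': -0.08, 'wx': 0.31, 'wy': -0.02, 'wz': 0.09}, {'dx': 0.69, 'dy': -0.41, 'dz': -0.06, 'wx': 0.31, 'wy': -0.02, 'wz': 0.09}]
[{'dx': 0.68, 'dy': -0.42, 'dz': -0.05, 'wx': 0.31, 'wy': -0.03, 'wz': 0.09}, {'dx': 0.68, 'dy': -0.43, 'dz': -0.04, 'wx': 0.31, 'wy': -0.02, 'wz': 0.1}, {'dx': 0.67, 'dy': -0.43, 'dz': -0.03, 'wx': 0.32, 'wy': -0.03, 'wz': 0.09}, {'dx': 0.67, 'dy': -0.44, 'dz': -0.01, 'wx': 0.31, 'wy': -0.02, 'wz': 0.1}, {'dx': 0.66, 'dy': -0.45, 'wx': 0.32, 'wy': -0.03, 'wz': 0.09}]
[{'dx': 0.66, 'dy': -0.46, 'dz': 0.01, 'wx': 0.31, 'wy': -0.02, 'wz': 0.1}, {'dx': 0.66, 'dy': -0.46, 'dz': 0.03, 'wx': 0.32, 'wy': -0.03, 'wz': 0.09}, {'dx': 0.65, 'dy': -0.47, 'dz': 0.04, 'wx': 0.31, 'wy': -0.02, 'wz': 0.1}, {'dx': 0.65, 'dy': -0.47, 'dz': 0.05, 'wx': 0.32, 'wy': -0.03, 'wz': 0.09}, {'dx': 0.64, 'dy': -0.48, 'dz': 0.06, 'wx': 0.31, 'wy': -0.02, 'wz': 0.1}]
resid mm [ 0.1 -0.1 -0.1] deg 0.03 max 0.7
```

View pics/s5.png

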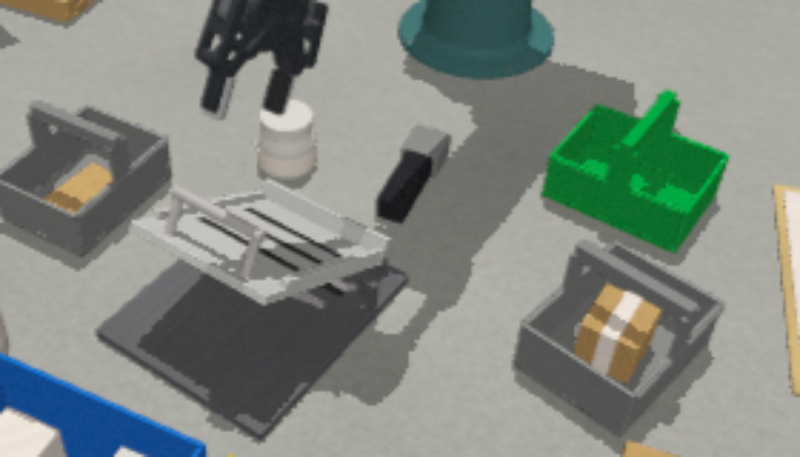

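View pics/w5.png

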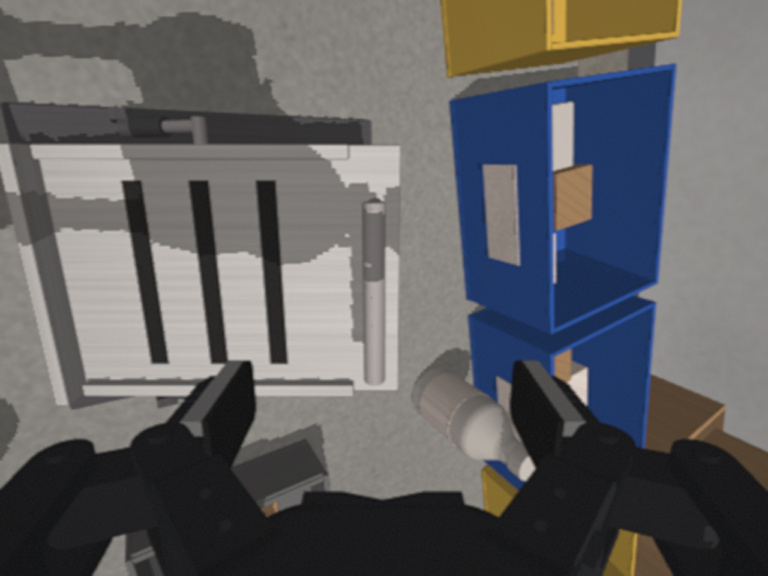

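The deck stands open by itself: its plane matches the 0.5 rad model within 0.4 mm. Now I move toward the carton tote.

apply_moves(targets=[{"dx": 0.6, "dy": -0.3, "dz": -0.2, "wx": 0.4, "wy": 0, "wz": 0.1, "jaw": 1}, {"dx": 0.8, "dy": -0.4, "dz": -0.15, "wx": 0.4, "wy": 0, "wz": 0.1, "jaw": 1}, {"dx": 0.9, "dy": -0.45, "dz": -0.1, "wx": 0.4, "wy": 0, "wz": 0.1, "jaw": 1}, {"dx": 0.9, "dy": -0.45, "dz": -0.1, "wx": 0.4, "wy": 0, "wz": 0.1, "jaw": 1}, {"dx": 0.9, "dy": -0.45, "dz": -0.05, "wx": 0.4, "wy": 0, "wz": 0.1, "jaw": 1}])

```text
time: 6.9
tool_pos: [0.5554, 0.1074, 0.2261]
tcp_rot: [2.283, 1.829, 0.275]
wrist_force: [1.2, 0.8, 0.0]
width: 1.0
```

Run:
```python
from h import *
go([.47,.255,.21],toolR(np.radians(-18.2)),7)
```

```text
t 6.9 p [0.5554 0.1074 0.2261] w 1.0001094146135125 F [1.2 0.8 0. ]
[{'dx': 0.6, 'dy': -0.55, 'dz': -0.07, 'wx': 0.37, 'wy': -0.04, 'wz': 0.13}, {'dx': 0.59, 'dy': -0.56, 'dz': -0.05, 'wx': 0.38, 'wy': -0.04, 'wz': 0.13}, {'dx': 0.58, 'dy': -0.57, 'dz': -0.02, 'wx': 0.37, 'wy': -0.04, 'wz': 0.13}, {'dx': 0.57, 'dy': -0.58, 'dz': -0.01, 'wx': 0.38, 'wy': -0.05, 'wz': 0.13}, {'dx': 0.57, 'dy': -0.59, 'dz': 0.02, 'wx': 0.37, 'wy': -0.04, 'wz': 0.13}]
[{'dx': 0.56, 'dy': -0.6, 'dz': 0.04, 'wx': 0.38, 'wy': -0.05, 'wz': 0.14}, {'dx': 0.54, 'dy': -0.6, 'dz': 0.05, 'wx': 0.37, 'wy': -0.04, 'wz': 0.14}]
resid mm [ 0.1  0.  -0.1] deg 0.04 max 0.6
```

apply_moves(targets=[{"dx": 0.6, "dy": -0.55, "dz": -0.07, "wx": 0.37, "wy": -0.04, "wz": 0.13, "jaw": 1}, {"dx": 0.59, "dy": -0.56, "dz": -0.05, "wx": 0.38, "wy": -0.04, "wz": 0.13, "jaw": 1}, {"dx": 0.58, "dy": -0.57, "dz": -0.02, "wx": 0.37, "wy": -0.04, "wz": 0.13, "jaw": 1}, {"dx": 0.57, "dy": -0.58, "dz": 0, "wx": 0.38, "wy": -0.05, "wz": 0.13, "jaw": 1}, {"dx": 0.5, "dy": -0.5, "dz": 0.02, "wx": 0.37, "wy": -0.04, "wz": 0.13, "jaw": 1}])

```text
time: 7.4
tool_pos: [0.4963, 0.21, 0.2142]
tcp_rot: [2.47, 1.844, 0.082]
wrist_force: [-0.2, 0.0, 0.3]
width: 1.004
```

apply_moves(targets=[{"dx": 0.4, "dy": -0.5, "dz": 0.04, "wx": 0.38, "wy": -0.05, "wz": 0.14, "jaw": 1}, {"dx": 0, "dy": -0.4, "dz": 0.05, "wx": 0.37, "wy": -0.04, "wz": 0.14, "jaw": 1}, {"dx": 0, "dy": 0, "dz": 0, "wx": 0, "wy": 0, "wz": 0, "jaw": 1}, {"dx": 0, "dy": 0, "dz": 0, "wx": 0, "wy": 0, "wz": 0, "jaw": 1}])

```text
time: 7.8
tool_pos: [0.4753, 0.2278, 0.2111]
tcp_rot: [2.543, 1.841, 0.005]
wrist_force: [0.5, -0.7, 0.0]
width: 1.0
```

Run:
```python
from h import *
w,c=wrist('w6')
q=w.reshape(-1,3); q=q[np.isfinite(q[:,0])]
d=np.hypot(q[:,0]-.482,q[:,1]-.313)
for nm,z0,z1,rad in (('bar',.1,.12,.075),('rim',.05,.066,.115)):
    b=q[(d<rad)&(q[:,2]>z0)&(q[:,2]<z1)]
    print(nm,len(b),np.median(b,0),b[:,2].max(),cv2.minAreaRect((b[:,:2]*1000).astype(np.float32)))
go([.482,.3135,.13],toolR(np.radians(-18.2)),5)
```

```text
bar 3182 [0.48426832 0.32008686 0.1134871 ] 0.11666822181989688 ((481.748291015625, 313.2809753417969), (120.45226287841797, 25.45050048828125), 72.05870056152344)
rim 7541 [0.48531571 0.31959057 0.05805866] 0.06570550848392925 ((481.5669860839844, 313.63916015625), (125.83245086669922, 160.4871826171875), 71.85028839111328)
t 7.85 p [0.4755 0.2278 0.2115] w 1.0034979302885008 F [ 0.3  0.8 -0.5]
[{'dx': 0.56, 'dy': -0.14, 'dz': 0.54, 'wx': 0.01}, {'dx': 0.55, 'dy': -0.14, 'dz': 0.54, 'wx': 0.01}, {'dx': 0.56, 'dy': -0.14, 'dz': 0.55, 'wx': 0.01}, {'dx': 0.55, 'dy': -0.14, 'dz': 0.54, 'wx': 0.01, 'wy': -0.01}, {'dx': 0.56, 'dy': -0.13, 'dz': 0.55}]
resid mm [-0.1  0.   0.1] deg 0.03 max 0.56
```

View pics/w6.png

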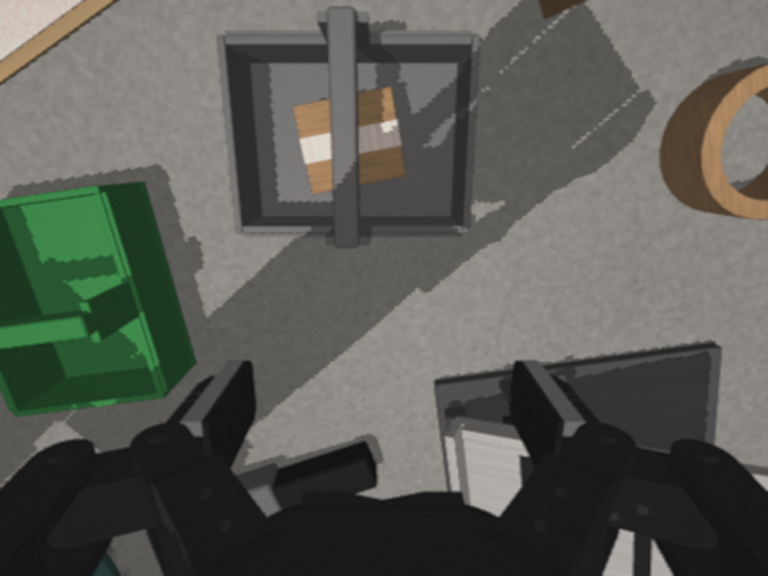

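The wrist view shows the tote with the banded carton under its bar at (345,130). The bar centre is (0.4817, 0.3134), yaw -18°, and its top is at about 0.113. All as expected.

apply_moves(targets=[{"dx": 0.65, "dy": -0.16, "dz": 0.4, "wx": 0, "wy": 0, "wz": 0, "jaw": 1}, {"dx": 0.7, "dy": -0.17, "dz": 0.5, "wx": 0, "wy": 0, "wz": 0, "jaw": 1}, {"dx": 0.7, "dy": -0.17, "dz": 0.55, "wx": 0, "wy": 0, "wz": 0, "jaw": 1}, {"dx": 0.7, "dy": -0.18, "dz": 0.55, "wx": 0, "wy": 0, "wz": 0, "jaw": 1}, {"dx": 0, "dy": 0, "dz": 0, "wx": 0, "wy": 0, "wz": 0, "jaw": 1}])

```text
time: 8.35
tool_pos: [0.481, 0.3138, 0.1497]
tcp_rot: [2.542, 1.843, 0.002]
wrist_force: [-0.5, -0.6, 0.3]
width: 1.002
```

apply_moves(targets=[{"dx": 0, "dy": 0, "dz": 0, "wx": 0, "wy": 0, "wz": 0, "jaw": 1}])

```text
time: 8.45
tool_pos: [0.482, 0.3127, 0.1518]
tcp_rot: [2.542, 1.841, 0.005]
wrist_force: [-0.6, 1.0, -0.1]
width: 1.0
```

Run:
```python
from h import *
go([.4817,.3134,.085],toolR(np.radians(-18.1)),3)
```

```text
t 8.45 p [0.482  0.3127 0.1518] w 0.9998929392321203 F [-0.6  1.  -0.1]
[{'dx': 0.01, 'dy': -0.01, 'dz': 0.74, 'wx': 0.01}, {'dy': -0.01, 'dz': 0.74, 'wx': 0.02, 'wz': -0.01}, {'dx': 0.01, 'dz': 0.75, 'wx': 0.01, 'wy': -0.01}]
resid mm [-0.1 -0.1  0.1] deg 0.01 max 0.75
```

apply_moves(targets=[{"dx": 0, "dy": 0, "dz": 0.6, "wx": 0, "wy": 0, "wz": 0, "jaw": 1}, {"dx": 0.02, "dy": -0.02, "dz": 0.65, "wx": 0.02, "wy": 0, "wz": 0, "jaw": 1}, {"dx": 0, "dy": 0, "dz": 0.6, "wx": 0.02, "wy": 0, "wz": 0, "jaw": 1}, {"dx": 0, "dy": 0, "dz": 0.35, "wx": 0, "wy": 0, "wz": 0, "jaw": 1}, {"dx": 0, "dy": 0, "dz": 0, "wx": 0, "wy": 0, "wz": 0, "jaw": 1}])

```text
time: 8.95
tool_pos: [0.4813, 0.3128, 0.0852]
tcp_rot: [-2.545, -1.841, 0.0]
wrist_force: [0.5, 0.5, 0.6]
width: 1.001
```

apply_moves(targets=[{"dx": 0, "dy": 0, "dz": 0, "wx": 0, "wy": 0, "wz": 0, "jaw": 0}, {"dx": 0, "dy": 0, "dz": 0, "wx": 0, "wy": 0, "wz": 0, "jaw": 0}, {"dx": 0, "dy": 0, "dz": 0, "wx": 0, "wy": 0, "wz": 0, "jaw": 0}, {"dx": 0, "dy": 0, "dz": 0, "wx": 0, "wy": 0, "wz": 0, "jaw": 0}, {"dx": 0, "dy": 0, "dz": 0, "wx": 0, "wy": 0, "wz": 0, "jaw": 0}], newtons=80)

```text
time: 9.45
tool_pos: [0.4824, 0.3144, 0.0867]
tcp_rot: [-2.544, -1.842, -0.005]
wrist_force: [-3.8, -0.0, 10.2]
width: 0.147
```

Run:
```python
from h import *
s,p,Rc=cur();print(s['time'],p,s['wrist_force'],s['width'])
w,c=wrist('w7')
```

```text
9.45 [0.48242585 0.31440241 0.08673963] [-3.79666795e+00 -1.04598155e-04  1.01681857e+01] 0.14685915604272717
```

View pics/w7.png

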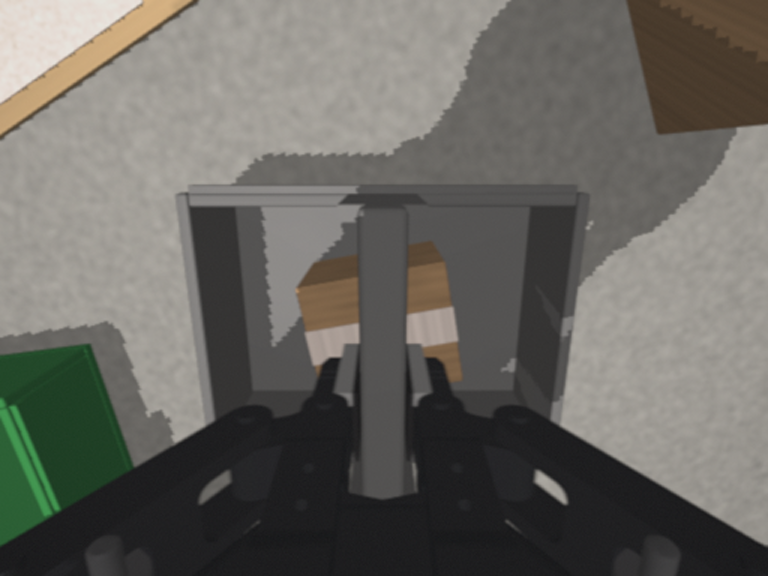

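Gripped (width 0.147). Lifting gently.

apply_moves(targets=[{"dx": 0, "dy": 0, "dz": -0.2, "wx": 0, "wy": 0, "wz": 0, "jaw": 0}, {"dx": 0, "dy": 0, "dz": -0.4, "wx": 0, "wy": 0, "wz": 0, "jaw": 0}, {"dx": 0, "dy": 0, "dz": -0.6, "wx": 0, "wy": 0, "wz": 0, "jaw": 0}, {"dx": 0, "dy": 0, "dz": -0.8, "wx": 0, "wy": 0, "wz": 0, "jaw": 0}, {"dx": 0, "dy": 0, "dz": -0.8, "wx": 0, "wy": 0, "wz": 0, "jaw": 0}])

```text
time: 10.0
tool_pos: [0.4808, 0.3135, 0.1702]
tcp_rot: [-2.543, -1.842, 0.001]
wrist_force: [0.3, 0.3, -5.4]
width: 0.148
```

apply_moves(targets=[{"dx": 0, "dy": 0, "dz": -0.9, "wx": 0, "wy": 0, "wz": 0, "jaw": 0}, {"dx": 0, "dy": 0, "dz": -0.9, "wx": 0, "wy": 0, "wz": 0, "jaw": 0}, {"dx": 0, "dy": 0, "dz": -0.9, "wx": 0, "wy": 0, "wz": 0, "jaw": 0}, {"dx": 0, "dy": 0, "dz": -0.5, "wx": 0, "wy": 0, "wz": 0, "jaw": 0}, {"dx": 0, "dy": 0, "dz": 0, "wx": 0, "wy": 0, "wz": 0, "jaw": 0}])

```text
time: 10.5
tool_pos: [0.483, 0.3146, 0.2691]
tcp_rot: [-2.544, -1.842, -0.011]
wrist_force: [-0.2, 0.2, -6.2]
width: 0.148
```

Run:
```python
from h import *
w,c=wrist('w8')
from workcell import cams
c=cams.read_camera('scene'); im=c['color'][:,:,::-1]
cv2.imwrite('pics/s8.png',cv2.resize(im[80:280,150:430],(800,571)))
G=.0867
pre=HINGE+deckF(.5)@[.097,0,.01+G+.085]; print('pre',pre,'final',HINGE+deckF(.5)@[.097,0,.01+G])
go(pre,toolR(YAW,.5),20)
```

```text
pre [ 0.47591251 -0.00598119  0.22996103] final [ 0.51609301 -0.01277721  0.15536651]
t 10.6 p [0.4812 0.3136 0.2652] w 0.14835349806193976 F [ 0.6 -0.3 -5.9]
[{'dx': -0.51, 'dy': 0.16, 'dz': 0.06, 'wx': -0.24, 'wy': 0.02, 'wz': -0.07}, {'dx': -0.51, 'dy': 0.15, 'dz': 0.06, 'wx': -0.24, 'wy': 0.02, 'wz': -0.07}, {'dx': -0.51, 'dy': 0.15, 'dz': 0.06, 'wx': -0.24, 'wy': 0.02, 'wz': -0.07}, {'dx': -0.51, 'dy': 0.14, 'dz': 0.07, 'wx': -0.24, 'wy': 0.02, 'wz': -0.07}, {'dx': -0.51, 'dy': 0.14, 'dz': 0.07, 'wx': -0.24, 'wy': 0.02, 'wz': -0.07}]
[{'dx': -0.52, 'dy': 0.13, 'dz': 0.07, 'wx': -0.24, 'wy': 0.02, 'wz': -0.07}, {'dx': -0.52, 'dy': 0.13, 'dz': 0.07, 'wx': -0.24, 'wy': 0.02, 'wz': -0.07}, {'dx': -0.52, 'dy': 0.12, 'dz': 0.07, 'wx': -0.24, 'wy': 0.02, 'wz': -0.07}, {'dx': -0.52, 'dy': 0.11, 'dz': 0.08, 'wx': -0.24, 'wy': 0.02, 'wz': -0.07}, {'dx': -0.52, 'dy': 0.11, 'dz': 0.08, 'wx': -0.24, 'wy': 0.02, 'wz': -0.07}]
[{'dx': -0.52, 'dy': 0.1, 'dz': 0.08, 'wx': -0.24, 'wy': 0.01, 'wz': -0.07}, {'dx': -0.52, 'dy': 0.1, 'dz': 0.08, 'wx': -0.24, 'wy': 0.02, 'wz': -0.07}, {'dx': -0.52, 'dy': 0.09, 'dz': 0.08, 'wx': -0.24, 'wy': 0.01, 'wz': -0.07}, {'dx': -0.52, 'dy': 0.08, 'dz': 0.09, 'wx': -0.24, 'wy': 0.02, 'wz': -0.07}, {'dx': -0.52, 'dy': 0.08, 'dz': 0.09, 'wx': -0.23, 'wy': 0.01, 'wz': -0.07}]
[{'dx': -0.52, 'dy': 0.07, 'dz': 0.09, 'wx': -0.24, 'wy': 0.02, 'wz': -0.07}, {'dx': -0.52, 'dy': 0.07, 'dz': 0.09, 'wx': -0.23, 'wy': 0.01, 'wz': -0.07}, {'dx': -0.53, 'dy': 0.06, 'dz': 0.09, 'wx': -0.24, 'wy': 0.02, 'wz': -0.07}, {'dx': -0.53, 'dy': 0.05, 'dz': 0.08, 'wx': -0.23, 'wy': 0.02, 'wz': -0.07}, {'dx': -0.52, 'dy': 0.05, 'dz': 0.09, 'wx': -0.24, 'wy': 0.01, 'wz': -0.08}]
resid mm [ 0.1 -0.1  0.1] deg 0.0 max 0.53
```

View pics/s8.png

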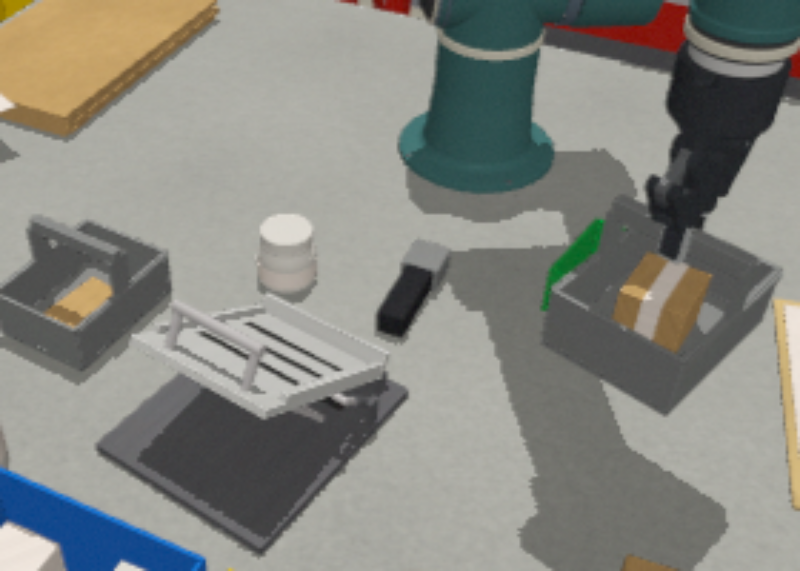

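View pics/w8.png

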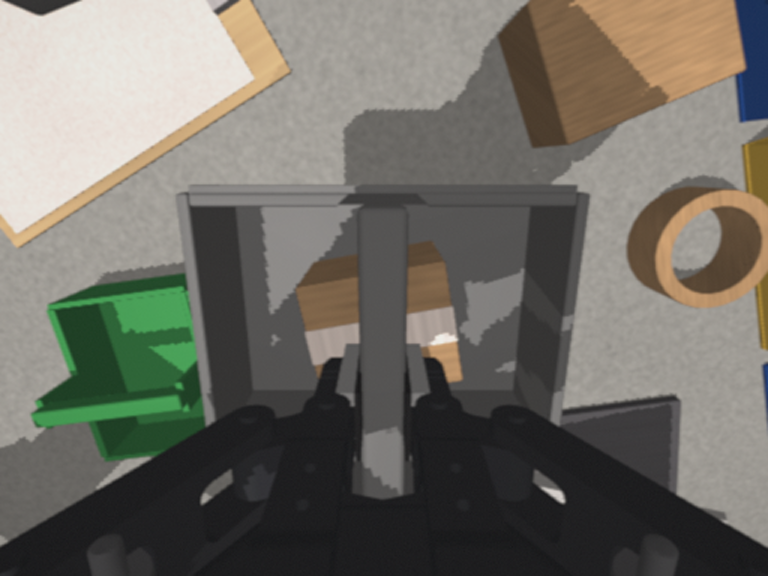

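The tote hangs level with the carton inside. I carry it over, tilting gradually to the deck's slope.

apply_moves(targets=[{"dx": -0.25, "dy": 0.1, "dz": 0, "wx": -0.15, "wy": 0.02, "wz": -0.07, "jaw": 0}, {"dx": -0.4, "dy": 0.15, "dz": 0, "wx": -0.25, "wy": 0.02, "wz": -0.07, "jaw": 0}, {"dx": -0.5, "dy": 0.15, "dz": 0.05, "wx": -0.25, "wy": 0.02, "wz": -0.07, "jaw": 0}, {"dx": -0.5, "dy": 0.15, "dz": 0.05, "wx": -0.25, "wy": 0.02, "wz": -0.07, "jaw": 0}, {"dx": -0.5, "dy": 0.15, "dz": 0.05, "wx": -0.25, "wy": 0.02, "wz": -0.07, "jaw": 0}])

```text
time: 11.1
tool_pos: [0.4819, 0.244, 0.2606]
tcp_rot: [2.435, 1.833, 0.121]
wrist_force: [0.2, 0.0, -6.1]
width: 0.146
```

apply_moves(targets=[{"dx": -0.5, "dy": 0.15, "dz": 0.05, "wx": -0.25, "wy": 0.02, "wz": -0.07, "jaw": 0}, {"dx": -0.5, "dy": 0.15, "dz": 0.05, "wx": -0.25, "wy": 0.02, "wz": -0.07, "jaw": 0}, {"dx": -0.5, "dy": 0.15, "dz": 0.05, "wx": -0.25, "wy": 0.02, "wz": -0.07, "jaw": 0}, {"dx": -0.5, "dy": 0.15, "dz": 0.05, "wx": -0.25, "wy": 0.02, "wz": -0.07, "jaw": 0}, {"dx": -0.5, "dy": 0.15, "dz": 0.05, "wx": -0.25, "wy": 0.02, "wz": -0.07, "jaw": 0}])

```text
time: 11.6
tool_pos: [0.4858, 0.1661, 0.2577]
tcp_rot: [2.316, 1.811, 0.248]
wrist_force: [0.2, 1.0, -5.9]
width: 0.149
```

Run:
```python
from h import *
pre=HINGE+deckF(.5)@[.098,0,.01+.0867+.055]; print('pre',pre)
go(pre,toolR(YAW,.5),10)
```

```text
pre [ 0.49095916 -0.00852613  0.20411298]
t 11.6 p [0.4858 0.1661 0.2577] w 0.14947672421075434 F [ 0.2  1.  -5.9]
[{'dx': -0.56, 'dy': 0.11, 'dz': 0.2, 'wx': -0.23, 'wy': 0.01, 'wz': -0.07}, {'dx': -0.56, 'dy': 0.1, 'dz': 0.21, 'wx': -0.23, 'wy': 0.01, 'wz': -0.07}, {'dx': -0.57, 'dy': 0.09, 'dz': 0.21, 'wx': -0.24, 'wy': 0.01, 'wz': -0.07}, {'dx': -0.57, 'dy': 0.08, 'dz': 0.21, 'wx': -0.23, 'wy': 0.02, 'wz': -0.07}, {'dx': -0.57, 'dy': 0.07, 'dz': 0.21, 'wx': -0.24, 'wy': 0.01, 'wz': -0.07}]
[{'dx': -0.57, 'dy': 0.06, 'dz': 0.21, 'wx': -0.23, 'wy': 0.02, 'wz': -0.07}, {'dx': -0.57, 'dy': 0.05, 'dz': 0.21, 'wx': -0.24, 'wy': 0.01, 'wz': -0.07}, {'dx': -0.57, 'dy': 0.04, 'dz': 0.21, 'wx': -0.23, 'wy': 0.02, 'wz': -0.07}, {'dx': -0.57, 'dy': 0.04, 'dz': 0.21, 'wx': -0.24, 'wy': 0.01, 'wz': -0.07}, {'dx': -0.56, 'dy': 0.02, 'dz': 0.22, 'wx': -0.23, 'wy': 0.02, 'wz': -0.08}]
resid mm [ 0.1 -0.1  0.1] deg 0.01 max 0.57
```

apply_moves(targets=[{"dx": -0.56, "dy": 0.11, "dz": 0.1, "wx": -0.25, "wy": 0.01, "wz": -0.07, "jaw": 0}, {"dx": -0.56, "dy": 0.1, "dz": 0.1, "wx": -0.25, "wy": 0.01, "wz": -0.07, "jaw": 0}, {"dx": -0.57, "dy": 0.09, "dz": 0.1, "wx": -0.25, "wy": 0.01, "wz": -0.07, "jaw": 0}, {"dx": -0.57, "dy": 0.08, "dz": 0.1, "wx": -0.25, "wy": 0.02, "wz": -0.07, "jaw": 0}, {"dx": -0.57, "dy": 0.07, "dz": 0.1, "wx": -0.25, "wy": 0.01, "wz": -0.07, "jaw": 0}])

```text
time: 12.1
tool_pos: [0.4833, 0.0796, 0.2462]
tcp_rot: [2.194, 1.782, 0.356]
wrist_force: [-0.0, -0.1, -5.8]
width: 0.146
```

Run:
```python
from h import *
pre=HINGE+deckF(.5)@[.098,0,.01+.0867+.055]; print('pre',pre)
go(pre,toolR(YAW,.5),6)
```

```text
pre [ 0.49095916 -0.00852613  0.20411298]
t 12.1 p [0.4833 0.0796 0.2462] w 0.14647642322045742 F [-0.  -0.1 -5.8]
[{'dx': -0.47, 'dy': 0.04, 'dz': 0.27, 'wx': -0.18, 'wy': 0.01, 'wz': -0.06}, {'dx': -0.47, 'dy': 0.04, 'dz': 0.27, 'wx': -0.18, 'wy': 0.02, 'wz': -0.06}, {'dx': -0.47, 'dy': 0.03, 'dz': 0.26, 'wx': -0.18, 'wy': 0.01, 'wz': -0.06}, {'dx': -0.48, 'dy': 0.02, 'dz': 0.27, 'wx': -0.19, 'wy': 0.02, 'wz': -0.06}, {'dx': -0.48, 'dy': 0.01, 'dz': 0.26, 'wx': -0.18, 'wy': 0.01, 'wz': -0.06}]
[{'dx': -0.47, 'dy': 0.01, 'dz': 0.27, 'wx': -0.19, 'wy': 0.02, 'wz': -0.06}]
resid mm [-0.1 -0.   0.1] deg 0.03 max 0.48
```

apply_moves(targets=[{"dx": -0.5, "dy": 0.04, "dz": 0.2, "wx": -0.2, "wy": 0.01, "wz": -0.06, "jaw": 0}, {"dx": -0.5, "dy": 0.04, "dz": 0.25, "wx": -0.2, "wy": 0.02, "wz": -0.06, "jaw": 0}, {"dx": -0.45, "dy": 0.03, "dz": 0.25, "wx": -0.2, "wy": 0.01, "wz": -0.06, "jaw": 0}, {"dx": -0.4, "dy": 0.02, "dz": 0.25, "wx": -0.15, "wy": 0.02, "wz": -0.06, "jaw": 0}, {"dx": -0.3, "dy": 0.01, "dz": 0.2, "wx": -0.1, "wy": 0.01, "wz": -0.06, "jaw": 0}])

```text
time: 12.6
tool_pos: [0.4878, 0.0129, 0.2152]
tcp_rot: [2.106, 1.767, 0.426]
wrist_force: [0.3, -0.7, -5.7]
width: 0.145
```

apply_moves(targets=[{"dx": -0.2, "dy": 0, "dz": 0.1, "wx": -0.05, "wy": 0, "wz": 0, "jaw": 0}, {"dx": 0, "dy": 0, "dz": 0, "wx": 0, "wy": 0, "wz": 0, "jaw": 0}, {"dx": 0, "dy": 0, "dz": 0, "wx": 0, "wy": 0, "wz": 0, "jaw": 0}])

```text
time: 12.9
tool_pos: [0.4893, 0.008, 0.2138]
tcp_rot: [2.103, 1.763, 0.432]
wrist_force: [-0.1, -0.5, -6.4]
width: 0.144
```

```bash
cat >> h.py <<'E'
def rel(s,p,Rc,t=.5):
    """TCP in seat frame (mm) and orientation error deg vs deck"""
    F=deckF(t); q=F.T@(p-HINGE)-[.1,0,.01]
    e=R.from_matrix(Rc.T@toolR(YAW,t)).as_rotvec()
    print('t',round(s['time'],2),'TCP in seat frame mm',np.round(q*1000,1),'turn needed deg',np.round(np.degrees(e),2),'F deck',np.round(F.T@np.array(s['wrist_force']),1))
E
python3 - <<'E'
from h import *
w,c=wrist('w9')
rel(*cur())
from workcell import cams
c=cams.read_camera('scene'); im=c['color'][:,:,::-1]
cv2.imwrite('pics/s9.png',cv2.resize(im[80:280,150:430],(800,571)))
# tote points in scene in seat frame
q=(cloud(c).reshape(-1,3)-HINGE)@deckF(.5)-[.1,0,.01]; q=q[np.isfinite(q[:,0])]
go(HINGE+deckF(.5)@[.098,0,.01+.0867+.055],toolR(YAW,.5),1)
E
```

```text
t 12.95 TCP in seat frame mm [ -0.8  16.4 152.5] turn needed deg [-1.22  0.06 -0.39] F deck [-3.   0.5 -5.3]
t 13.0 p [0.4898 0.0085 0.2143] w 0.14591169217393862 F [-0.4 -0.1 -5.8]
[{'dx': -0.55, 'dy': -0.03, 'dz': 0.36, 'wx': -0.2, 'wy': 0.01, 'wz': -0.06}]
resid mm [-0.1 -0.1 -0.1] deg 0.02 max 0.55
```

View pics/s9.png

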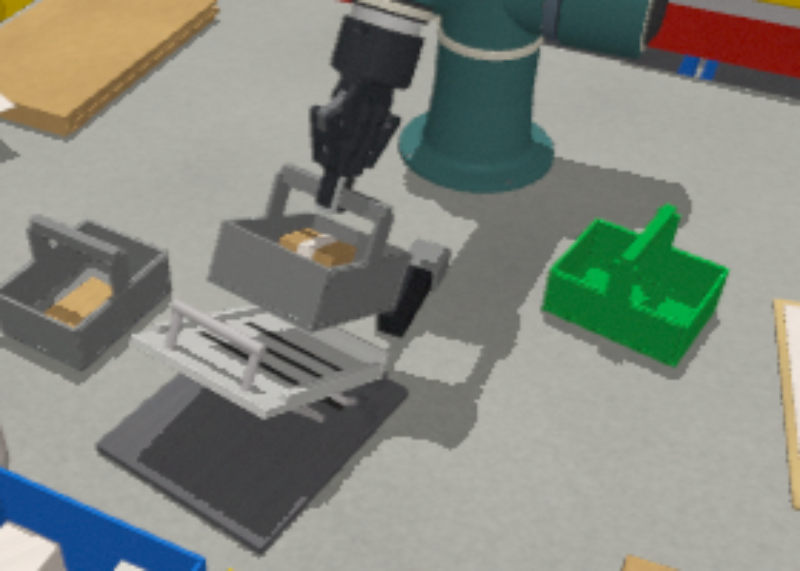

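View pics/w9.png

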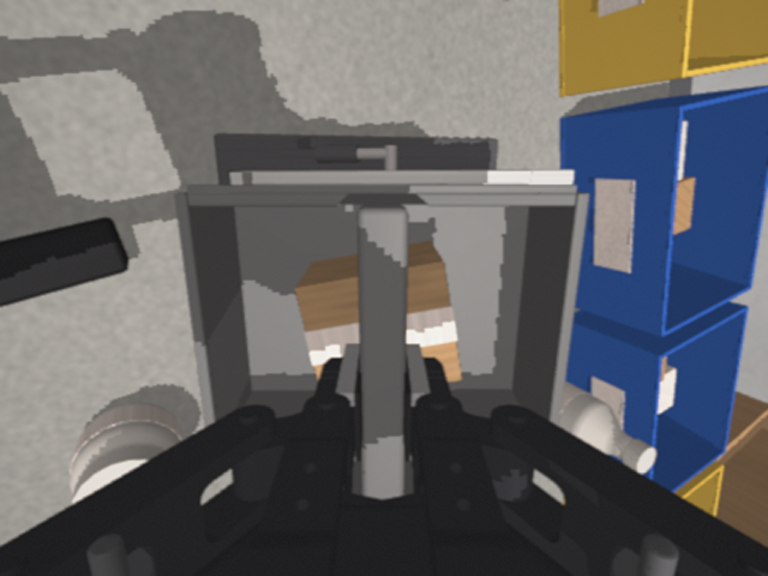

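apply_moves(targets=[{"dx": -0.26, "dy": -0.03, "dz": 0.1, "wx": -0.1, "wy": 0, "wz": -0.03, "jaw": 0}, {"dx": -0.26, "dy": 0, "dz": 0.2, "wx": -0.1, "wy": 0, "wz": -0.03, "jaw": 0}, {"dx": 0, "dy": 0, "dz": 0.3, "wx": 0, "wy": 0, "wz": 0, "jaw": 0}, {"dx": 0, "dy": 0, "dz": 0.3, "wx": 0, "wy": 0, "wz": 0, "jaw": 0}, {"dx": 0, "dy": 0, "dz": 0, "wx": 0, "wy": 0, "wz": 0, "jaw": 0}])

```text
time: 13.5
tool_pos: [0.4978, -0.0091, 0.1873]
tcp_rot: [2.084, 1.76, 0.444]
wrist_force: [-0.9, -0.2, -5.3]
width: 0.148
```

apply_moves(targets=[{"dx": 0, "dy": 0, "dz": 0, "wx": 0, "wy": 0, "wz": 0, "jaw": 0}])

```text
time: 13.6
tool_pos: [0.4984, -0.009, 0.1887]
tcp_rot: [2.083, 1.759, 0.446]
wrist_force: [0.3, 0.1, -6.5]
width: 0.144
```

Run:
```python
from h import *
s,p,Rc=cur()
w,c=wrist('w10')
rel(s,p,Rc)
q=(w.reshape(-1,3)-p)@Rc; q=q[np.isfinite(q[:,0])]
# tote floor in tool frame ~ z=0.0867-0.005
m=(abs(q[:,2]-.0817)<.01)&(abs(q[:,1])<.07)&(abs(q[:,0])<.055)
A=np.c_[q[m][:,:2],np.ones(m.sum())];k=np.linalg.lstsq(A,q[m][:,2],rcond=None)[0]
print('floor plane slope(deg) along tool x,y',np.degrees(k[:2]),'z0',k[2],m.sum())
b=q[(abs(q[:,2]-.027)<.006)&(abs(q[:,1])<.1)&(abs(q[:,0])<.08)];print('rim',len(b),b.min(0),b.max(0))
```

```text
t 13.6 TCP in seat frame mm [ -2.9   0.8 124.6] turn needed deg [-0.14  0.08 -0.  ] F deck [-2.9  0.2 -5.9]
floor plane slope(deg) along tool x,y [0.02143953 0.33302944] z0 0.08091269323373187 10643
rim 10975 [-0.04430201 -0.0806829   0.02100862] [0.06176963 0.07959335 0.03299285]
```

The tote is tilted only 0.33° relative to the tool, with its underside 86 mm past the TCP. That leaves about 38 mm to the deck.

apply_moves(targets=[{"dx": -0.02, "dy": 0, "dz": 0.25, "wx": 0, "wy": 0, "wz": 0, "jaw": 0}, {"dx": 0, "dy": 0, "dz": 0.3, "wx": 0, "wy": 0, "wz": 0, "jaw": 0}, {"dx": 0, "dy": 0, "dz": 0.3, "wx": 0, "wy": 0, "wz": 0, "jaw": 0}, {"dx": 0, "dy": 0, "dz": 0.2, "wx": 0, "wy": 0, "wz": 0, "jaw": 0}, {"dx": 0, "dy": 0, "dz": 0, "wx": 0, "wy": 0, "wz": 0, "jaw": 0}])

```text
time: 14.15
tool_pos: [0.5126, -0.0124, 0.1598]
tcp_rot: [2.084, 1.76, 0.444]
wrist_force: [-0.2, 0.5, -6.4]
width: 0.148
```

apply_moves(targets=[{"dx": 0, "dy": 0, "dz": 0, "wx": 0, "wy": 0, "wz": 0, "jaw": 0}])

```text
time: 14.25
tool_pos: [0.5131, -0.0123, 0.1612]
tcp_rot: [2.083, 1.759, 0.446]
wrist_force: [0.6, -0.4, -5.0]
width: 0.148
```

Run:
```python
from h import *
rel(*cur())
```

```text
t 14.25 TCP in seat frame mm [-2.8 -0.1 93.3] turn needed deg [-0.12  0.08 -0.02] F deck [-1.9 -0.3 -4.7]
```

apply_moves(targets=[{"dx": 0, "dy": 0, "dz": 0.1, "wx": -0.02, "wy": 0, "wz": 0, "jaw": 0}, {"dx": 0, "dy": 0, "dz": 0.08, "wx": 0, "wy": 0, "wz": 0, "jaw": 0}, {"dx": 0, "dy": 0, "dz": 0, "wx": 0, "wy": 0, "wz": 0, "jaw": 0}])

```text
time: 14.55
tool_pos: [0.5158, -0.0127, 0.1568]
tcp_rot: [2.081, 1.757, 0.448]
wrist_force: [-0.1, -0.8, -5.9]
width: 0.144
```

Run:
```python
from h import *
rel(*cur())
```

```text
t 14.55 TCP in seat frame mm [-2.6 -0.  88.1] turn needed deg [ 0.05  0.07 -0.02] F deck [-2.8 -0.8 -5.2]
```

apply_moves(targets=[{"dx": 0, "dy": 0, "dz": 0.06, "wx": 0, "wy": 0, "wz": 0, "jaw": 0}, {"dx": 0, "dy": 0, "dz": 0, "wx": 0, "wy": 0, "wz": 0, "jaw": 0}])

```text
time: 14.75
tool_pos: [0.5169, -0.0129, 0.1555]
tcp_rot: [2.08, 1.757, 0.449]
wrist_force: [-0.0, 0.7, -5.7]
width: 0.149
```

Run:
```python
from h import *
rel(*cur())
```

```text
t 14.75 TCP in seat frame mm [-2.3  0.  86.4] turn needed deg [ 0.08  0.07 -0.02] F deck [-2.8  0.7 -4.9]
```

apply_moves(targets=[{"dx": 0, "dy": 0, "dz": 0.05, "wx": 0, "wy": 0, "wz": 0, "jaw": 0}, {"dx": 0, "dy": 0, "dz": 0, "wx": 0, "wy": 0, "wz": 0, "jaw": 0}])

```text
time: 14.95
tool_pos: [0.5179, -0.0132, 0.1551]
tcp_rot: [2.08, 1.756, 0.449]
wrist_force: [-5.3, -0.2, 1.2]
width: 0.151
```

Run:
```python
from h import *
rel(*cur())
```

```text
t 14.95 TCP in seat frame mm [-1.5 -0.1 85.6] turn needed deg [ 0.12  0.08 -0.02] F deck [-4.  -1.1  3.6]
```

Contact: force along the deck normal rose by about 8 N at the predicted height. One small press more, then a check of flushness.

apply_moves(targets=[{"dx": 0, "dy": 0, "dz": 0.03, "wx": 0, "wy": 0, "wz": 0, "jaw": 0}, {"dx": 0, "dy": 0, "dz": 0, "wx": 0, "wy": 0, "wz": 0, "jaw": 0}, {"dx": 0, "dy": 0, "dz": 0, "wx": 0, "wy": 0, "wz": 0, "jaw": 0}])

```text
time: 15.25
tool_pos: [0.5186, -0.0133, 0.1549]
tcp_rot: [2.079, 1.756, 0.45]
wrist_force: [-6.1, -0.1, 3.9]
width: 0.148
```

Run:
```python
from h import *
s,p,Rc=cur(); rel(s,p,Rc)
w,c=wrist('w11')
q=(w.reshape(-1,3)-HINGE)@deckF(.5)-[.1,0,.01]; q=q[np.isfinite(q[:,0])]
m=(abs(q[:,2]-.005)<.008)&(abs(q[:,1])<.05)&(abs(q[:,0])<.068)
A=np.c_[q[m][:,:2],np.ones(m.sum())];k=np.linalg.lstsq(A,q[m][:,2],rcond=None)[0]
print('floor vs deck slope deg',np.degrees(k[:2]),'z0 (exp .005)',k[2],m.sum())
b=q[(abs(q[:,2]-.059)<.005)&(abs(q[:,1])<.08)&(abs(q[:,0])<.095)];print('rim',len(b),b.min(0),b.max(0))
from workcell import cams
c=cams.read_camera('scene'); im=c['color'][:,:,::-1]
cv2.imwrite('pics/s11.png',cv2.resize(im[80:280,150:430],(800,571)))
```

```text
t 15.25 TCP in seat frame mm [-1.  -0.1 85.1] turn needed deg [ 0.17  0.08 -0.03] F deck [-3.4 -1.1  6.3]
floor vs deck slope deg [-0.68803802  0.05433616] z0 (exp .005) 0.00416269963482218 9723
rim 9606 [-0.08196641 -0.04391644  0.05400024] [0.0785188  0.06172724 0.06398883]
```

View pics/s11.png

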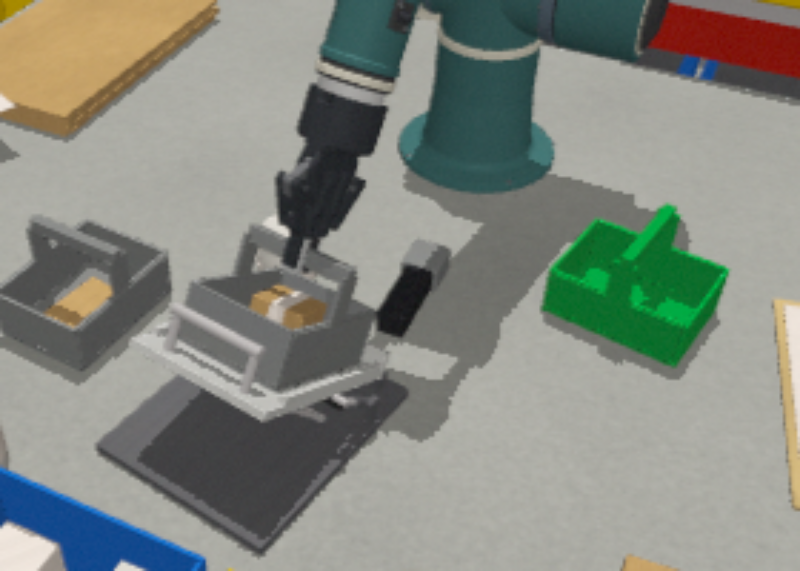

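View pics/w11.png

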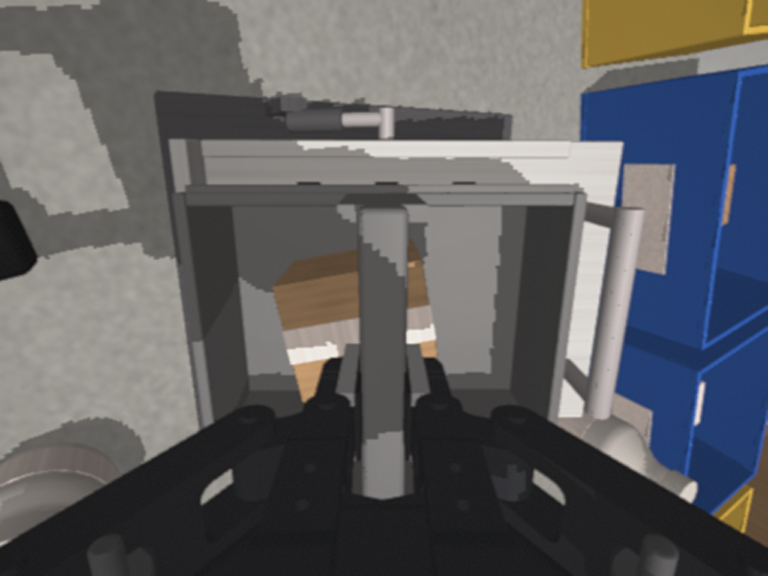

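Run:
```python
from h import *
s,p,Rc=cur(); rel(s,p,Rc)
w,c=wrist('w12'); np.save('w12.npy',w)
def ana(w,nm):
    q=(w.reshape(-1,3)-HINGE)@deckF(.5); q=q[np.isfinite(q[:,0])]
    b=q[(q[:,0]>.19)&(q[:,0]<.22)&(abs(q[:,1])<.05)&(q[:,2]>.045)&(q[:,2]<.07)]
    print(nm,'bar top z',np.percentile(b[:,2],95),'x',b[:,0].min(),b[:,0].max())
    # rim along +y
    b=q[(q[:,1]>.064)&(q[:,1]<.08)&(q[:,0]>.02)&(q[:,0]<.2)&(abs(q[:,2]-.016)<.012)]
    for x0 in (.03,.06,.09,.12,.15,.18):
        z=b[(abs(b[:,0]-x0)<.012)][:,2]; print(x0,len(z),np.round(np.percentile(z,[50,90]),4) if len(z)>10 else '')
    b=q[(abs(q[:,1])<.06)&(q[:,0]>.19)&(q[:,0]<.215)&(abs(q[:,2]-.01)<.012)]
    print('deck far end z (exp .010)',len(b),np.median(b[:,2]) if len(b) else '')
ana(np.load('w5.npy'),'before'); ana(w,'now')
from workcell import cams
c=cams.read_camera('scene'); ana(cloud(c),'scene now'); ana(cloud(dict(np.load('scene5.npz'))),'scene before')
```

```text
t 15.35 TCP in seat frame mm [-1.  -0.1 85.1] turn needed deg [ 0.17  0.08 -0.02] F deck [-2.4 -1.6  7.2]
before bar top z 0.056785935446295 x 0.19958357801191376 0.21160302595209116
0.03 503 [0.0169 0.0188]
0.06 547 [0.0167 0.0188]
0.09 553 [0.0164 0.0189]
0.12 555 [0.0169 0.0188]
0.15 552 [0.0168 0.0188]
0.18 551 [0.0119 0.0188]
deck far end z (exp .010) 1584 0.010271627803821761
now bar top z 0.0543437731481779 x 0.19962461576810195 0.21241039461813718
0.03 664 [0.0166 0.0185]
0.06 710 [0.0161 0.0181]
0.09 707 [0.016  0.0178]
0.12 702 [0.0155 0.0174]
0.15 699 [0.0153 0.0172]
0.18 672 [0.0101 0.0168]
deck far end z (exp .010) 1395 0.0079859360778897
scene now bar top z 0.053711747862750944 x 0.20076393147892072 0.2139821981876971
0.03 6 
0.06 6 
0.09 7 
0.12 7 
0.15 9 
0.18 22 [0.012  0.0161]
deck far end z (exp .010) 191 0.008000391927757299
scene before bar top z 0.05587582989684708 x 0.2004369712326647 0.21174250069682646
0.03 5 
0.06 6 
0.09 7 
0.12 8 
0.15 8 
0.18 22 [0.0134 0.0185]
deck far end z (exp .010) 183 0.010416747781599546
```

The deck itself has given 0.012 rad under the load (its far end is 2.2 mm lower). The tote floor's slope of -0.69° matches that sag, so the tote lies flush. Release and back off along the tool axis.

apply_moves(targets=[{"dx": 0, "dy": 0, "dz": 0, "wx": 0, "wy": 0, "wz": 0, "jaw": 0.3}, {"dx": 0, "dy": 0, "dz": 0, "wx": 0, "wy": 0, "wz": 0, "jaw": 0.6}, {"dx": 0, "dy": 0, "dz": 0, "wx": 0, "wy": 0, "wz": 0, "jaw": 0.9}, {"dx": 0, "dy": 0, "dz": 0, "wx": 0, "wy": 0, "wz": 0, "jaw": 0.9}, {"dx": 0, "dy": 0, "dz": 0, "wx": 0, "wy": 0, "wz": 0, "jaw": 0.9}])

```text
time: 15.95
tool_pos: [0.5182, -0.013, 0.1537]
tcp_rot: [2.08, 1.757, 0.449]
wrist_force: [-0.8, 0.4, -0.6]
width: 0.9
```

Run:
```python
from h import *
s,p,Rc=cur(); rel(s,p,Rc); print(s['width'])
w,c=wrist('w13')
q=(w.reshape(-1,3)-HINGE)@deckF(.5)-[.1,0,.01]; q=q[np.isfinite(q[:,0])]
m=(abs(q[:,2]-.005)<.008)&(abs(q[:,1])<.05)&(abs(q[:,0])<.068)
A=np.c_[q[m][:,:2],np.ones(m.sum())];k=np.linalg.lstsq(A,q[m][:,2],rcond=None)[0]
print('floor vs deck slope deg',np.degrees(k[:2]),'z0',k[2])
```

```text
t 15.95 TCP in seat frame mm [-2.   0.1 84.2] turn needed deg [ 0.11  0.06 -0.02] F deck [-1.   0.2 -0.1]
0.9000552088370242
floor vs deck slope deg [-0.04056961  0.0289341 ] z0 0.005312818905829879
```

View pics/w13.png

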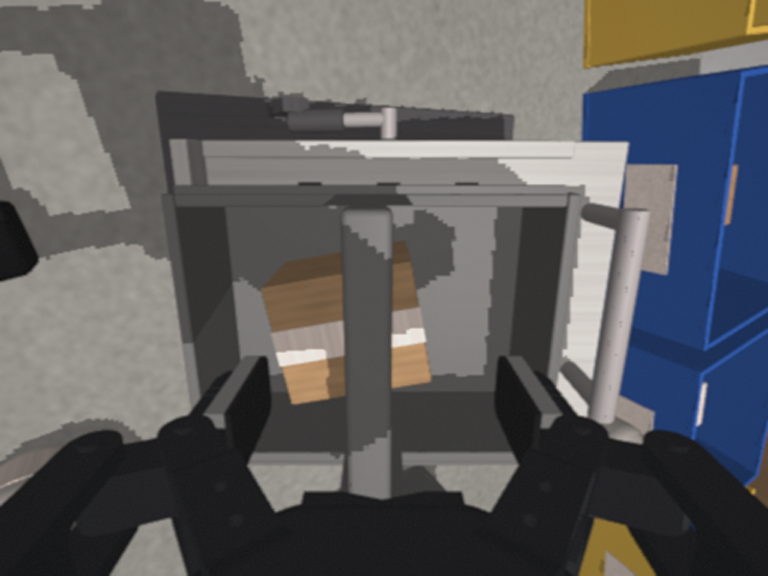

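On release the deck returned to 0.5 and the tote slid a few mm down against the lip, flush (slope 0.04°). The bar is clear between the pads. Retreating.

apply_moves(targets=[{"dx": 0, "dy": 0, "dz": -0.4, "wx": 0, "wy": 0, "wz": 0, "jaw": 0.9}, {"dx": 0, "dy": 0, "dz": -0.7, "wx": 0, "wy": 0, "wz": 0, "jaw": 0.9}, {"dx": 0, "dy": 0, "dz": -0.9, "wx": 0, "wy": 0, "wz": 0, "jaw": 0.9}, {"dx": 0, "dy": 0, "dz": -0.9, "wx": 0, "wy": 0, "wz": 0, "jaw": 0.9}, {"dx": 0, "dy": 0, "dz": -0.6, "wx": 0, "wy": 0, "wz": 0, "jaw": 0.9}])

```text
time: 16.5
tool_pos: [0.4679, -0.0044, 0.2483]
tcp_rot: [2.079, 1.755, 0.452]
wrist_force: [0.9, -0.3, 0.5]
width: 0.899
```

apply_moves(targets=[{"dx": 0, "dy": 0, "dz": 0, "wx": 0, "wy": 0, "wz": 0, "jaw": 0.9}, {"dx": 0, "dy": 0, "dz": 0, "wx": 0, "wy": 0, "wz": 0, "jaw": 0.9}, {"dx": 0, "dy": 0, "dz": 0, "wx": 0, "wy": 0, "wz": 0, "jaw": 0.9}, {"dx": 0, "dy": 0, "dz": 0, "wx": 0, "wy": 0, "wz": 0, "jaw": 0.9}, {"dx": 0, "dy": 0, "dz": 0, "wx": 0, "wy": 0, "wz": 0, "jaw": 0.9}])

```text
time: 17.0
tool_pos: [0.4677, -0.0046, 0.244]
tcp_rot: [2.082, 1.758, 0.446]
wrist_force: [-0.2, 0.4, -0.1]
width: 0.903
```

Run:
```python
from h import *
s,p,Rc=cur(); rel(s,p,Rc)
w,c=wrist('w14')
q=(w.reshape(-1,3)-HINGE)@deckF(.5)-[.1,0,.01]; q=q[np.isfinite(q[:,0])]
m=(abs(q[:,2]-.005)<.008)&(abs(q[:,1])<.05)&(abs(q[:,0])<.065)
A=np.c_[q[m][:,:2],np.ones(m.sum())];k=np.linalg.lstsq(A,q[m][:,2],rcond=None)[0]
print('floor vs deck slope deg',np.degrees(k[:2]),'z0',k[2])
b=q[(abs(q[:,2]-.059)<.004)&(abs(q[:,1])<.08)&(abs(q[:,0])<.098)]
print('rim rect',cv2.minAreaRect((b[:,:2]*1000).astype(np.float32)))
from workcell import cams
c=cams.read_camera('scene'); im=c['color'][:,:,::-1]
cv2.imwrite('pics/s14.png',cv2.resize(im,(800,600)))
```

```text
t 17.0 TCP in seat frame mm [ -3.5  -0.  188. ] turn needed deg [-0.07  0.09 -0.02] F deck [-0.3  0.4  0.1]
floor vs deck slope deg [-0.02828164  0.03813684] z0 0.005303825746475017
rim rect ((-6.43896484375, -1.2894058227539062), (160.39674377441406, 125.42019653320312), 0.011937495321035385)
```

View pics/s14.png

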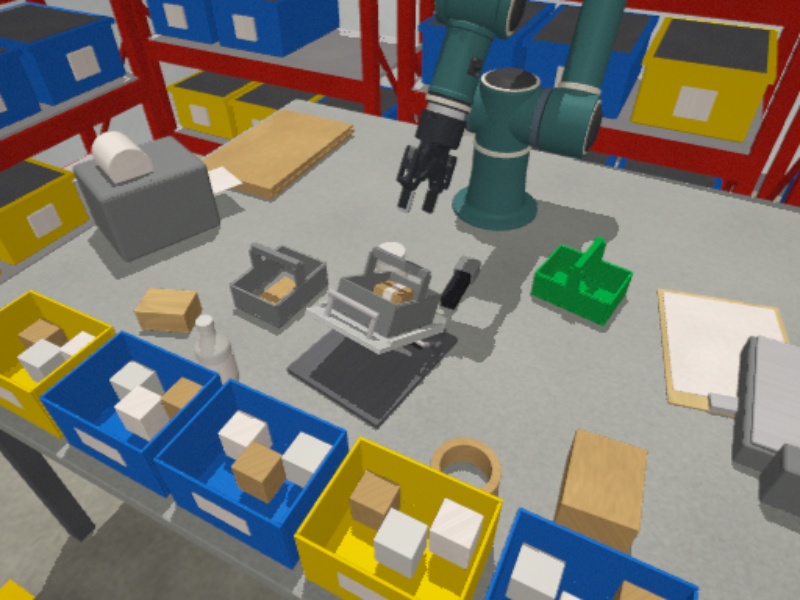

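View pics/w14.png

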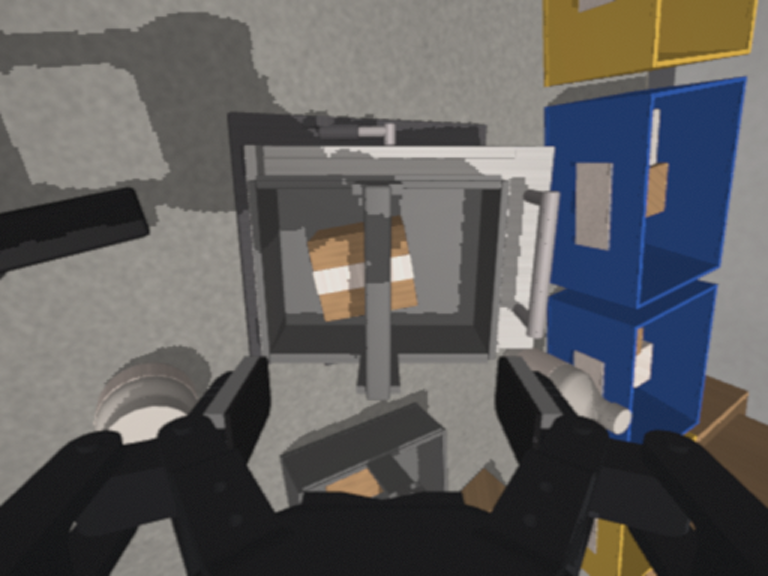

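The tote sits flush (0.04°), square (yaw 0.01°) and centred within 1.3 mm sideways. It is 6.4 mm down-slope, resting at the lip, with the carton inside. The deck is up, the other objects are where they were, and the gripper is clear. Handing in.

Run:
```python
from workcell import job
print(job.finish_job())
```

```text
the job is handed in; nothing more can be done
None
```

I snapped the tilt stand open by its pull bar, then carried the grey tote holding the banded carton to the deck and set it down with the gripper at the deck's angle. The job was handed in at about 17 s of the 53 s allowed.

**Last checks:**
- **Deck:** it stays up by itself. With the tote released, the tote's floor measured 0.04° off the fully open (0.5 rad) deck plane.
- **Tote:** it lies flush and square (yaw error about 0.01°) and within 1.3 mm of centre sideways. The carton is inside.
- **Surroundings:** by eye in the last scene picture, the pad tote, the green look-alike and the bystanders are where they started. The gripper was 188 mm above the deck and touching nothing.

**Two things that differed from the plan:**
- **Deck sag:** while I pressed the tote down, the deck gave about 0.012 rad, so the tote first looked 0.7° off. It lay flush on the sagged deck, and the deck returned to 0.5 once I let go.
- **Slide:** on release the tote slid about 5 mm down to the lip. It now sits 6.4 mm below the middle of the seat along the slope.

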